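# Load the lens drying block and couple its air

### The job

Drop the two small black loupes into the two round pockets of the drying block, one in each and lying flat. Then take the air coupler and press its open end squarely onto the tilted nipple of the block until it snaps on and the sprung collar is pushed most of the way down, and keep it pressed there: the program finishes while still gripping the coupler and holding the collar down against its spring. Leave the kidney dish, the large black pot and the penlight where they are.

Things in the scene. Friction and masses are not known exactly. Their poses are not given: they have to be found in the camera images.
- loupe_a_mid (a point): centre (half-way up) of a small black loupe, an upright cylinder 32 mm across and 20 mm high that stands on the table; z is its axis. The two loupes are alike and either may go into either pocket
- loupe_b_mid (a point): the same of the other loupe
- coupler_mid (a point): centre (half-way up) of the air coupler, a round hand tool 84 mm high, 0.14 kg, standing upright on its open end; z is its axis, to the closed end. From the open end up: steel bell 34 mm across to 28 mm, cone to 32 mm, ribbed grey round grip 26 mm across from 32 to 76 mm (hold it here, best about 55 mm up, 13 mm above this point), steel end to 84 mm
- coupler_mouth (a point): centre of the coupler's open end (its underside as it stands), z towards the closed end. The bore is 20 mm wide for the first 2 mm, then a lip of 16.4 mm from 2 to 5 mm, then 22 mm wide, 22 to 27 mm deep in all
- pocket_1 (a point): centre of the floor of a round pocket, 37 mm wide and 8 mm deep, in the top of the drying block: an aluminium slab 100 mm deep (its x), 200 mm wide (its y), 26 mm high, fixed on the table at a yaw that varies. This frame is turned as the block: x to its back, y to its left, z up. A loupe in the pocket stands 12 mm above the slab
- pocket_2 (a point): the same of the other pocket, 50 mm left of pocket_1 along the block's y; the nipple stands at the right end of the block, 75 mm from pocket_1
- nipple_tip (a point): tip of the fixed steel nipple on the boss at the block's right end. z: its axis, out of the tip, 25 degrees off vertical, leaning to the block's front (-x, roughly to the robot); y: level, along the block. A post 13 mm across, tapered tip, 25 mm long from the boss's face. 9.5 mm below the tip two sprung catches stand out to 19 mm; the coupler's lip presses them in and they spring out past it
- spring_collar (a joint): how far the sprung grey collar (ring 32 mm across round the nipple's foot) is pushed down by the coupler's open end, m: 0 free (upper face 12 mm below the tip) to 0.009 (stop). Takes 5 N to start, 13 N at the stop; the catches add up to 10 N on the way. The snap (a dip in force) comes at 3 to 5.5 mm (mouth 15 to 17.5 mm below the tip); hold at about 7 mm. The catches alone cannot keep it there
- kidney_dish: steel kidney dish, 104x200x33 mm, a bystander at the left; origin under its middle
- lens_pot: black screw pot, a cylinder 66 mm across and 33 mm high, a bystander right of the block; wider than the loupes; origin under its middle
- penlight: black pen-shaped examination light, 17x114x19 mm, lying near the table's front edge, a bystander; origin under its middle
Not all that is in view belongs to the job. What is shaped like the part that bears loupe_b_mid but green is not meant.

How it is judged:
On the way, in this order (a step that is already met when the one before it is completed fails the run):
1. one loupe lies flat in a pocket (((horizontal distance between loupe_a_mid and pocket_1 below 0.005 m and z of loupe_a_mid in the frame of pocket_1 below 0.013 m and angle between loupe_a_mid's own z axis and vertical below 0.12 rad) or (horizontal distance between loupe_a_mid and pocket_2 below 0.005 m and z of loupe_a_mid in the frame of pocket_2 below 0.013 m and angle between loupe_a_mid's own z axis and vertical below 0.12 rad) or (horizontal distance between loupe_b_mid and pocket_1 below 0.005 m and z of loupe_b_mid in the frame of pocket_1 below 0.013 m and angle between loupe_b_mid's own z axis and vertical below 0.12 rad) or (horizontal distance between loupe_b_mid and pocket_2 below 0.005 m and z of loupe_b_mid in the frame of pocket_2 below 0.013 m and angle between loupe_b_mid's own z axis and vertical below 0.12 rad))), for 0.1 s.
2. both loupes lie flat in the pockets, one in each ((((horizontal distance between loupe_a_mid and pocket_1 below 0.005 m and z of loupe_a_mid in the frame of pocket_1 below 0.013 m and angle between loupe_a_mid's own z axis and vertical below 0.12 rad) and (horizontal distance between loupe_b_mid and pocket_2 below 0.005 m and z of loupe_b_mid in the frame of pocket_2 below 0.013 m and angle between loupe_b_mid's own z axis and vertical below 0.12 rad)) or ((horizontal distance between loupe_a_mid and pocket_2 below 0.005 m and z of loupe_a_mid in the frame of pocket_2 below 0.013 m and angle between loupe_a_mid's own z axis and vertical below 0.12 rad) and (horizontal distance between loupe_b_mid and pocket_1 below 0.005 m and z of loupe_b_mid in the frame of pocket_1 below 0.013 m and angle between loupe_b_mid's own z axis and vertical below 0.12 rad)))), for 0.2 s.
3. the gripped coupler is snapped squarely onto the nipple with the collar pushed down (value of joint spring_collar above 0.0055 m and angle between the z axis of coupler_mouth and the z axis of nipple_tip, either way round below 0.1 rad and z of coupler_mouth in the frame of nipple_tip between -0.0235 and -0.0165 m and x of coupler_mouth in the frame of nipple_tip between -0.003 and 0.003 m and y of coupler_mouth in the frame of nipple_tip between -0.003 and 0.003 m and contact force between the fingers and air_coupler above 3 N), for 0.3 s.
At the end, for the whole second after the job is handed in: One loupe flat in each pocket (centre within 5 mm, tilt under 0.12 rad). Coupler still gripped (over 3 N), on the nipple: axes within 0.10 rad, mouth within 3 mm of the axis, 16.5 to 23.5 mm below the tip, collar down over 5.5 mm and pushing the coupler with over 4 N (all of step 3 and (((horizontal distance between loupe_a_mid and pocket_1 below 0.005 m and z of loupe_a_mid in the frame of pocket_1 below 0.013 m and angle between loupe_a_mid's own z axis and vertical below 0.12 rad) and (horizontal distance between loupe_b_mid and pocket_2 below 0.005 m and z of loupe_b_mid in the frame of pocket_2 below 0.013 m and angle between loupe_b_mid's own z axis and vertical below 0.12 rad)) or ((horizontal distance between loupe_a_mid and pocket_2 below 0.005 m and z of loupe_a_mid in the frame of pocket_2 below 0.013 m and angle between loupe_a_mid's own z axis and vertical below 0.12 rad) and (horizontal distance between loupe_b_mid and pocket_1 below 0.005 m and z of loupe_b_mid in the frame of pocket_1 below 0.013 m and angle between loupe_b_mid's own z axis and vertical below 0.12 rad))) and contact force between air_coupler and spring_collar above 4 N); the arm keeps its last pose, push and grip.
It fails at once if the kidney dish is moved more than 3 cm (distance of kidney_dish from where it was at the start of the episode above 0.03 m).
It fails at once if the lens pot is moved more than 3 cm (distance of lens_pot from where it was at the start of the episode above 0.03 m).
It fails at once if the penlight is moved more than 3 cm (distance of penlight from where it was at the start of the episode above 0.03 m).
It also fails if it takes over 64 s, if anything falls off the work surface, if the arm or the gripper's body presses on something with over 40 N, if the wrist force passes 120 N, or if a joint passes its speed limit or range.

### The arm

A 6-joint arm with a two-finger parallel gripper is mounted at the origin on a cart in front of the work surface, level with it; the furniture and walls round the work are solid. World frame = base frame: x ahead of the robot, y to its left, z up, the work surface at z = 0. Lengths are in m, angles in rad, forces in N, time in s.
With the tool pointing down it reaches from about 0.25 to 0.725 m from the base axis. Payload 9.7 kg.
Tool frame: the origin (TCP) lies at the very end of the fingers, on their centre line; the grasp point (between the pads) lies 19 mm behind it (ctrl.hold_point_z is the distance from the TCP to the grasp point, in m); z points along the fingers, x is the direction in which the jaws open and shut, and the axes are right-handed (so a half turn about z gives the same grasp; the last joint's range is limited). The gripper opens to 85 mm and grips with 20 to 120 N. Pads are 22 mm wide; open, the fingers measure 114 mm over their backs; the gripper's body (76 mm by 85 mm) begins 54 mm behind the grasp point. The pads swing forward as they close: fully open they stand 13 mm farther back than shut.
Start: joints at [-1.268, 0.087, 0.176, 1.66, 0, 1.571], TCP at [0.164, -0.525, 0.231] pointing down, gripper open.
Joint ranges: [-3.13, 3.13], [-0.85, 1.81], [-1.15, 1.24], [-2.2, 2.28], [-1.44, 1.52], [-3.14, 3.14]. Speed limits (rad/s): [2.22, 2.22, 2.57, 3.14, 3.14, 3.14].

### API

Orientations are given as a unit quaternion [w, x, y, z].
In Python, from workcell import ctrl gives the robot as it stands.
- The arm moves only by the tool servo_tool, never from a script. Its argument "motion" is a list of rows, each an object of numbers: "ax", "ay", "az": the turn, a rotation vector about the tool's x, y, z each as a share of 5 degrees, from -1 to 1; "dx", "dy", "dz": the shift along the tool's x, y, z each as a share of 3 cm, from -1 to 1; "hand": the opening, from -1 (shut) to 1 (fully open). A call has 1 to 8 rows; each row shifts and turns the commanded pose from where the row before left it, along the tool's axes as they then stand; what a row does not reach is not made up. A row lasts 1/8 s, in which the tool goes at most 62.5 mm and 10.7 degrees, less where a joint would pass 70% of its speed; a pose out of reach is approached as far as the arm can. A call with a number of a shift or a turn outside -1 to 1 is refused whole. A call with a gripper value outside its range is refused whole. The fingers move at their own pace and stop on an object; "grip_force" is the grip in N (left out, the last holds). Time passes only in rows, so rows that do not move let the fingers close. It gives the time, the measured TCP pose, the force and the opening at its end, in the units of the state.
- ctrl.observe(): the state, without advancing time (a new reading comes with each control period).
- ctrl.snapshot(name): name is "side" or "top"; returns (picture, depth): 480x640x3 uint8, red, green, blue; 480x640 float32, m along the optical axis (not along the pixel's ray), 0 where there is no reading.
- ctrl.camera_info(name): a dict with "fx", "fy", "cx", "cy" (pixels), "k1" (the pictures are not rectified: a ray, as slopes to the right and down, at radius r is drawn at 1 + k1 r^2 times it, then the intrinsics apply), "pose" (4x4, takes a point from camera to world coordinates). Camera axes: x right, y down, z forward; pixel columns grow to the right and rows downward; lengths in m; the calibration is good to about 2 mm. A picture is of the moment at which its call begins. camera_info takes no time and is no camera call.
- ctrl.finish_job(): hands the job in, once; it reports no verdict.
Trained networks look in the newest picture that a camera, given by its name, has taken for a name from the list of things; names that differ only in an ending like _2 or _b are one class to them, and where a whole thing is asked for, a point or a joint stands for the part that bears it (a point fixed in the world has none). Each returns a list of dicts, best first, with "confidence" (0 to 1); they miss things now and then, are a little off and sometimes report something else, mostly with a low value. They report only what shows in the picture. A call takes as long as a camera call. They do not tell look-alikes from the thing itself.
- ctrl.cut_out(camera, target): "pixels" (480x640 bool, what is visible of it) and "uv" ([column, row] in pixels, amid what is visible of it).
The state is a dict: "t": time; "joint_positions": joint angles; "qd": joint speeds; "tau": joint torques, N m; "eef_pos": TCP position; "orientation": TCP orientation; "contact_force": force on the tool from outside, world axes, zero at the start; "torque": the same for the moment, N m; "finger_gap": finger opening in m.
Only numpy, scipy, OpenCV 4.12 (cv2) and the standard library are available. Lean on these libraries where they do the work, as an engineer would, in place of code of your own. Each camera call takes 0.05 s, during which the arm holds its last target. There are 200 camera calls.

## Working session

There is one attempt and no reset: what is moved stays moved. The work goes in short steps, Python scripts to look and compute and a tool call to move; the robot and the scene stay as the last step left them, time stands still between calls to the robot, and variables do not carry over. Pictures are saved under pics/ and viewed, about 8 in all and at most 12, crops included, and the job is handed in when it is done.

Besides the shell and the picture viewer there is one more tool, called after ">>>" as a command line: name --argument value ..., lists and objects as JSON in quotes. servo_tool: Moves the arm, as the interface text tells. Its arguments: {"type":"object","properties":{"motion":{"type":"array","items":{"type":"object","properties":{"ax":{"type":"number"},"ay":{"type":"number"},"az":{"type":"number"},"dx":{"type":"number"},"dy":{"type":"number"},"dz":{"type":"number"},"hand":{"type":"number"}}}},"grip_force":{"type":"number"}},"required":["motion"]}

```bash
mkdir -p pics; ls; cat > h.py <<'E'
import numpy as np, cv2
from scipy.spatial.transform import Rotation as R
from workcell import ctrl
def info(c):
    i=ctrl.camera_info(c); return i,np.array(i["pose"])
def pts(c,d,us,vs,z=None):
    """world points of pixels; by depth, or on the plane z"""
    i,P=info(c); us=np.asarray(us,float); vs=np.asarray(vs,float)
    x=(us-i["cx"])/i["fx"]; y=(vs-i["cy"])/i["fy"]; a,b=x.copy(),y.copy()
    for _ in range(10):
        s=1+i["k1"]*(a*a+b*b); a,b=x/s,y/s
    ray=np.stack([a,b,np.ones_like(a)],-1)
    if z is None:
        D=d[np.asarray(vs,int),np.asarray(us,int)]; return (ray*D[...,None])@P[:3,:3].T+P[:3,3]
    w=ray@P[:3,:3].T; k=(z-P[2,3])/w[...,2]; return P[:3,3]+w*k[...,None]
def proj(c,p):
    i,P=info(c); q=(np.asarray(p)-P[:3,3])@P[:3,:3]; a=q[...,:2]/q[...,2:]
    a=a*(1+i["k1"]*(a**2).sum(-1,keepdims=True)); return a*[i["fx"],i["fy"]]+[i["cx"],i["cy"]]
def save(n,im): cv2.imwrite(f"pics/{n}.png",cv2.cvtColor(im,cv2.COLOR_RGB2BGR))
E
python3 - <<'E'
from h import *
s=ctrl.observe(); print({k:np.round(v,3) for k,v in s.items()}, ctrl.hold_point_z)
for c in("top","side"):
    im,d=ctrl.snapshot(c); save(c+"0",im); np.save(f"pics/{c}0.npy",d); i,P=info(c); print(c,i["fx"],i["k1"],np.round(P,3).tolist())
    for t in("loupe_a_mid","coupler_mid","lens_pot","penlight","kidney_dish","spring_collar"):
        for o in ctrl.cut_out(c,t):
            m=o["pixels"]; v,u=np.nonzero(m&(d>0)); 
            if len(u)==0: continue
            p=pts(c,d,u,v); print(t,round(o["confidence"],2),np.round(o["uv"]),m.sum(),np.round(np.median(p,0),3),"zmax",np.round(np.percentile(p[:,2],95),3),"rgb",np.median(im[v,u],0))
E
```

```text
pics
{'t': np.float64(0.0), 'joint_positions': array([-1.268,  0.087,  0.175,  1.66 ,  0.   ,  1.571]), 'qd': array([ 0.   , -0.   ,  0.   ,  0.001, -0.001,  0.001]), 'tau': array([ 0.0000e+00, -5.2039e+01,  4.6480e+01,  1.6000e-02,  0.0000e+00,
       -0.0000e+00]), 'eef_pos': array([ 0.164, -0.525,  0.231]), 'orientation': array([-0.   ,  0.806, -0.592, -0.001]), 'contact_force': array([-0.096,  0.844,  0.239]), 'torque': array([ 0.044,  0.039, -0.003]), 'finger_gap': np.float64(0.086)} 0.0187
top 443.26910172811915 -0.03393154376791999 [[-0.001, -0.999, 0.036, 0.468], [-0.999, -0.001, -0.037, 0.057], [0.037, -0.036, -0.999, 0.914], [0.0, 0.0, 0.0, 1.0]]
loupe_a_mid 0.62 [431. 249.] 206 [ 0.477 -0.209  0.018] zmax 0.022 rgb [32. 31. 31.]
coupler_mid 0.75 [348. 250.] 252 [ 0.485 -0.036  0.078] zmax 0.084 rgb [121.5 116.5 117. ]
lens_pot 0.9 [404. 190.] 874 [ 0.605 -0.151  0.031] zmax 0.033 rgb [35. 33. 33.]
penlight 0.77 [343. 302.] 454 [ 0.371 -0.027  0.014] zmax 0.017 rgb [35.  33.5 33. ]
kidney_dish 0.77 [185. 262.] 3965 [0.46  0.294 0.002] zmax 0.032 rgb [158. 149. 142.]
spring_
[... 387 characters left out ...]
x 0.021 rgb [57. 56. 53.]
coupler_mid 0.57 [356. 231.] 754 [ 0.486 -0.03   0.038] zmax 0.083 rgb [96. 96. 94.]
coupler_mid 0.27 [274. 232.] 282 [0.616 0.039 0.055] zmax 0.065 rgb [88. 89. 88.]
lens_pot 0.67 [313. 196.] 838 [ 0.602 -0.137  0.029] zmax 0.033 rgb [56. 55. 52.]
penlight 0.76 [421. 257.] 416 [ 0.372 -0.016  0.014] zmax 0.017 rgb [59. 58. 55.]
kidney_dish 0.81 [315. 383.] 7943 [0.466 0.278 0.001] zmax 0.032 rgb [161. 159. 152.]
kidney_dish 0.54 [271. 274.] 6137 [0.601 0.11  0.024] zmax 0.047 rgb [171. 171. 169.]
spring_collar 0.68 [274. 233.] 169 [0.616 0.042 0.053] zmax 0.061 rgb [81. 81. 81.]
spring_collar 0.49 [268. 275.] 6019 [0.6   0.11  0.024] zmax 0.047 rgb [172. 171. 170.]
```

```bash
python3 - <<'E'
import cv2
im=cv2.imread("pics/top0.png"); cv2.imwrite("pics/v1.png",cv2.resize(im[130:350,130:490],(800,489),interpolation=cv2.INTER_CUBIC))
E
```

```text
(no output)
```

View pics/v1.png

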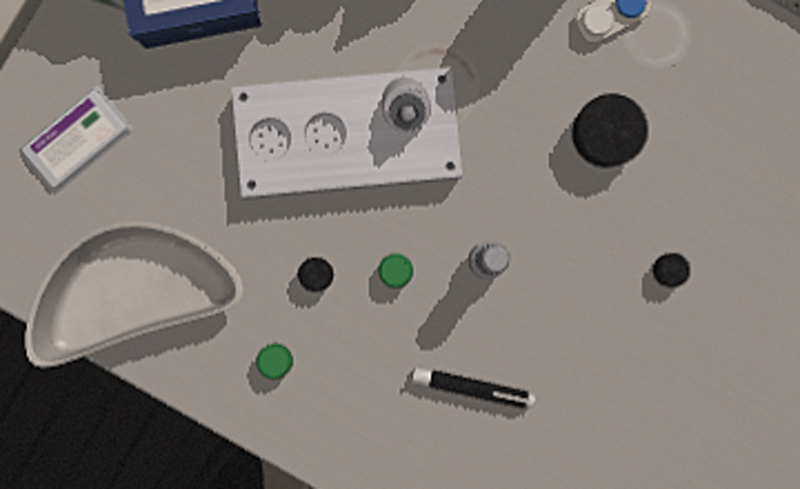

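View pics/side0.png

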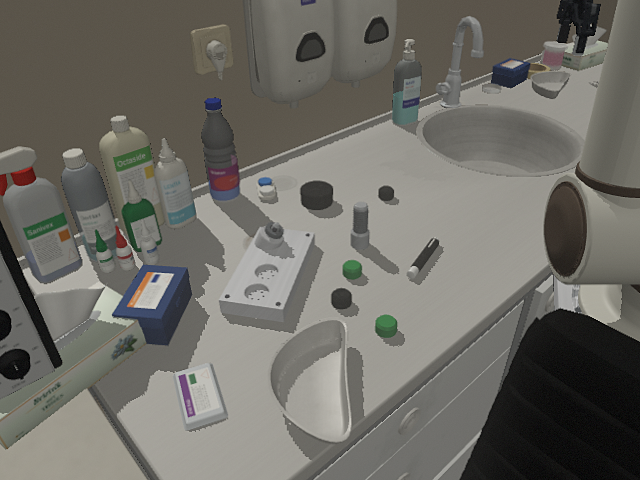

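The top view (crop scale 2.22, offset 130,130) shows the following:
- Black loupes at about px (272,253) and (431,251). The green look-alikes at (308,251) and (253,292) are not meant.
- The lens pot at (404,190) is bigger than the loupes.
- The coupler is at (349,248).
- The block has pocket_2 at about (251,192), pocket_1 at about (276,190) and the nipple at about (313,180).

Next I measure these precisely and confirm the loupes in an enlarged crop.

```bash
cat > meas.py <<'E'
from h import *
def load(c,n): return cv2.cvtColor(cv2.imread(f"pics/{n}.png"),cv2.COLOR_BGR2RGB),np.load(f"pics/{n}.npy")
if __name__=="__main__":
    V,U=np.mgrid[0:480,0:640]
    for c in("top","side"):
        im,d=load(c,c+"0"); p=pts(c,d,U,V); ok=d>0; hsv=cv2.cvtColor(im,cv2.COLOR_RGB2HSV).astype(int)
        tbl=ok&(abs(p[...,2])<.012)&(p[...,0]>.38)&(p[...,0]<.55)&(abs(p[...,1])<.2); print(c,"table z",np.median(p[tbl][:,2]))
        top=ok&(abs(p[...,2]-.026)<.004)&(hsv[...,2]>110)&(p[...,0]>.5)&(p[...,0]<.7)&(abs(p[...,1]-.09)<.15)
        n,l,s,ce=cv2.connectedComponentsWithStats(top.astype(np.uint8)); k=1+s[1:,4].argmax(); top=l==k
        q=p[top]; r=cv2.minAreaRect((q[:,:2]*1000).astype(np.float32)); print("slab",r,"z",np.median(q[:,2]))
        print(np.round(cv2.boxPoints(r),1).tolist())
        for nm,g in(("L",(.48,.125)),("R",(.478,-.207))):
            m=ok&(np.hypot(p[...,0]-g[0],p[...,1]-g[1])<.035)&(p[...,2]>.016)&(p[...,2]<.026)
            q=p[m]; (x,y),rr=cv2.minEnclosingCircle((q[:,:2]*1000).astype(np.float32)); print(nm,m.sum(),np.round(q.mean(0),4),"circ",x,y,rr,np.median(q[:,2]), np.median(im[m],0))
        m=ok&(np.hypot(p[...,0]-.485,p[...,1]+.035)<.04)&(p[...,2]>.079)&(p[...,2]<.09); print("couplertop",m.sum(),np.round(p[m].mean(0),4))
        m=ok&(np.hypot(p[...,0]-.485,p[...,1]+.035)<.04)&(p[...,2]>.035)&(p[...,2]<.075); q=p[m];print("coupler grip surf",m.sum(),np.round(q.mean(0),4))
        m=ok&(np.hypot(p[...,0]-.61,p[...,1]-.04)<.04)&(p[...,2]>.03)
        q=p[m]; print("nipple zmax",np.sort(q[:,2])[-8:].round(4)); t=q[q[:,2]>q[:,2].max()-.006]; print("tip",t.mean(0).round(4),len(t))
        a,b=(.50,.72),(-.03,.2)
        w=proj(c,[[a[0],b[0],.02],[a[0],b[1],.02],[a[1],b[0],.02],[a[1],b[1],.02]]); u0,v0=w.min(0).astype(int); u1,v1=w.max(0).astype(int)
        print("crop",u0,v0); cr=cv2.resize(im[v0:v1,u0:u1],None,fx=5,fy=5,interpolation=cv2.INTER_CUBIC); save(c+"blk",cr)
    im,d=load("top","top0"); f=lambda u,v:cv2.resize(im[v-30:v+30,u-30:u+30],(380,380),interpolation=cv2.INTER_CUBIC)
    A=np.hstack([f(272,253),f(431,251)]); t=cv2.cvtColor(cv2.imread("pics/topblk.png"),cv2.COLOR_BGR2RGB); print(t.shape)
    s=min(1,760/t.shape[1]); save("v3a",A)
E
python3 meas.py
```

```text
top table z -0.0011757299933999321
slab ((603.4066772460938, 89.41604614257812), (100.73490142822266, 200.3836669921875), 5.578244209289551) z 0.02495945488471807
[[543.5, 184.1999969482422], [563.0, -15.199999809265137], [663.2999877929688, -5.400000095367432], [643.7999877929688, 194.0]]
L 169 [0.4736 0.1183 0.0189] circ 473.6729431152344 117.9920425415039 15.680201530456543 0.018926585025470177 [33. 31. 31.]
R 166 [ 0.4778 -0.2112  0.0188] circ 477.627197265625 -210.48545837402344 16.047578811645508 0.01870728370753455 [33. 32. 32.]
couplertop 122 [ 0.4868 -0.0384  0.0821]
coupler grip surf 30 [ 0.4846 -0.0305  0.058 ]
nipple zmax [0.0671 0.0671 0.0677 0.0681 0.0681 0.0684 0.0685 0.0685]
tip [0.6139 0.0346 0.0653] 37
crop 230 131
side table z -0.0009735124273922424
slab ((605.1922607421875, 87.32662200927734), (101.00508117675781, 203.12234497070312), 5.832366466522217) z 0.024821787403439655
[[544.5999755859375, 183.1999969482422], [565.2999877929688, -18.799999237060547], [665.7999877929688, -8.600000381469727], [645.0999755859375, 193.5]]
L 210 [0.4752 0.1189 0.0186] circ 475.5258483886719 117.80181884765625 15.830090522766113 0.01868285542670145 [58. 58. 55.]
R 101 [ 0.4787 -0.2098  0.0191] circ 480.3973388671875 -210.93418884277344 17.111980438232422 0.01903833655116227 [60. 59. 56.]
couplertop 96 [ 0.4878 -0.0372  0.0823]
coupler grip surf 293 [ 0.4861 -0.0313  0.0556]
nipple zmax [0.0666 0.0666 0.0668 0.0668 0.0669 0.0669 0.0681 0.0684]
tip [0.6144 0.035  0.0652] 32
crop 171 216
(545, 570, 3)
```

View pics/v3a.png

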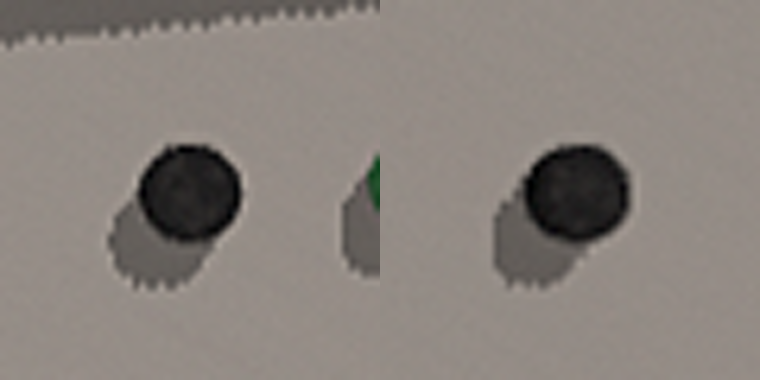

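View pics/topblk.png

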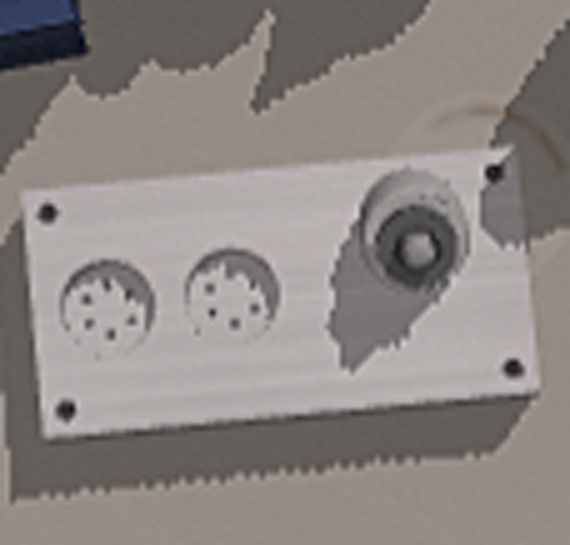

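Both crops show small black discs, so the two black loupes are confirmed. The pocket rims are at about px (251,192) and (276,190). Next come the pocket and tip fits, plus a move helper.

```bash
cat >> h.py <<'E'
def plan(xyz,yaw=None,tilt=None):
    """print distance to go in tool axes (mm) and the turn (deg, rotation vector in tool axes) to TCP xyz with tool x along yaw"""
    s=ctrl.observe(); q=s["orientation"]; T=R.from_quat([*q[1:],q[0]])
    G=T
    if yaw is not None:
        c,n=np.cos(np.radians(yaw)),np.sin(np.radians(yaw)); B=np.array([[c,-n,0],[n,c,0],[0,0,1]])
        G=R.from_matrix(B@(R.from_euler("y",-(tilt or 0),degrees=True).as_matrix())@np.diag([1,-1,-1]))
    d=np.asarray(xyz)-s["eef_pos"]
    print("t",round(float(s["t"]),2),"tcp",np.round(s["eef_pos"],4),"gap",round(float(s["finger_gap"]),4),"F",np.round(s["contact_force"],1))
    print("to go world mm",np.round(d*1e3,1),"tool now",np.round(T.inv().apply(d)*1e3,1),"tool at goal",np.round(G.inv().apply(d)*1e3,1),"turn deg",np.round(np.degrees((T.inv()*G).as_rotvec()),2))
E
python3 - <<'E'
from meas import *
from h import *
V,U=np.mgrid[0:480,0:640]
yaw=np.radians(5.65); B=np.array([[np.cos(yaw),-np.sin(yaw)],[np.sin(yaw),np.cos(yaw)]])
for c in("top","side"):
    im,d=load(c,c+"0"); p=pts(c,d,U,V)
    cen=np.array([.6034,.0894]) if c=="top" else np.array([.6052,.0873])
    b=(p[...,:2]-cen)@B
    ins=(abs(b[...,0])<.045)&(b[...,1]>-.02)&(b[...,1]<.095)&(p[...,2]<.0215)&(d>0)
    n,l,s,ce=cv2.connectedComponentsWithStats(ins.astype(np.uint8))
    for k in range(1,n):
        if s[k,4]<30: continue
        cn=cv2.findContours((l==k).astype(np.uint8),cv2.RETR_EXTERNAL,cv2.CHAIN_APPROX_NONE)[0][0][:,0]
        P=pts(c,d,cn[:,0],cn[:,1],z=.025); (x,y),r=cv2.minEnclosingCircle((P[:,:2]*1000).astype(np.float32)); e=np.array([x,y])/1e3
        print(c,"pocket px",ce[k].round(1),"world",e.round(4),"r",round(r,1),"block",((e-cen)@B*1e3).round(1))
    for z0 in(.0635,.066):
        m=(abs(b[...,0])<.05)&(b[...,1]<-.03)&(p[...,2]>z0)&(d>0)&(b[...,1]>-.1); q=p[m].mean(0); print("tip",q.round(4),m.sum(),((q[:2]-cen)@B*1e3).round(1))
plan([.478,-.2105,.08],5.65)
E
```

```text
top pocket px [275.9 190. ] world [0.6022 0.1099] r 19.4 block [ 0.8 20.5]
top pocket px [251.1 192.4] world [0.5961 0.1589] r 18.3 block [-0.4 69.9]
tip [0.6124 0.0344 0.066 ] 29 [  3.5 -55.6]
tip [0.6121 0.0347 0.0673] 13 [  3.3 -55.3]
side pocket px [265.8 271.8] world [0.6029 0.1082] r 18.3 block [-0.2 21. ]
side pocket px [256.3 292.2] world [0.5974 0.1581] r 17.7 block [-0.8 71.2]
tip [0.614  0.0349 0.0656] 27 [  3.6 -53. ]
tip [0.614  0.0342 0.0669] 11 [  3.5 -53.7]
t 0.7 tcp [ 0.164  -0.525   0.2313] gap 0.0855 F [ 0.1  0.5 -0.3]
to go world mm [ 314.   314.5 -151.3] tool now [-206.5 -393.5  151.3] tool at goal [ 343.4 -282.   151.3] turn deg [ -0.   -0.  -78.3]
```

>>> servo_tool --motion '[{"az": -1,"dz": 0.4,"hand": 0.3},{"az": -1,"dz": 0.4,"hand": 0.3},{"az": -1,"dz": 0.4,"hand": 0.3},{"az": -1,"dz": 0.4,"hand": 0.3},{"az": -1,"dz": 0.4,"hand": 0.3},{"az": -1,"dz": 0.4,"hand": 0.3},{"az": -1,"dz": 0.4,"hand": 0.3},{"az": -1,"dz": 0.4,"hand": 0.3}]' --grip_force 40

```text
invalid input at $.motion[0]: expected keys ax, ay, az, dx, dy, dz, hand
```

>>> servo_tool --motion '[{"az": -1,"hand": 0.3},{"az": -1,"hand": 0.3},{"az": -1,"hand": 0.3},{"az": -1,"hand": 0.3},{"az": -1,"hand": 0.3},{"az": -1,"hand": 0.3},{"az": -1,"hand": 0.3},{"az": -0.66,"hand": 0.3}]'

```text
invalid input at $.motion[0]: expected keys ax, ay, az, dx, dy, dz, hand
```

```bash
python3 -c "
from h import *
plan([.478,-.2105,.06],5.65)"
```

```text
t 0.7 tcp [ 0.164  -0.525   0.2313] gap 0.0855 F [ 0.1  0.5 -0.3]
to go world mm [ 314.   314.5 -171.3] tool now [-206.5 -393.5  171.3] tool at goal [ 343.4 -282.   171.3] turn deg [ -0.   -0.  -78.3]
```

All keys are required in each row.

>>> servo_tool --motion '[{"ax": 0,"ay": 0,"az": -1,"dx": 0,"dy": 0,"dz": 0.4,"hand": 0.3},{"ax": 0,"ay": 0,"az": -1,"dx": 0,"dy": 0,"dz": 0.4,"hand": 0.3},{"ax": 0,"ay": 0,"az": -1,"dx": 0,"dy": 0,"dz": 0.4,"hand": 0.3},{"ax": 0,"ay": 0,"az": -1,"dx": 0,"dy": 0,"dz": 0.4,"hand": 0.3},{"ax": 0,"ay": 0,"az": -1,"dx": 0,"dy": 0,"dz": 0.4,"hand": 0.3},{"ax": 0,"ay": 0,"az": -1,"dx": 0,"dy": 0,"dz": 0.4,"hand": 0.3},{"ax": 0,"ay": 0,"az": -1,"dx": 0,"dy": 0,"dz": 0.4,"hand": 0.3},{"ax": 0,"ay": 0,"az": -1,"dx": 0,"dy": 0,"dz": 0.4,"hand": 0.3}]' --grip_force 40

```text
t: 1.7
eef_pos: [0.164, -0.525, 0.1349]
orientation: [0.0, 0.96, -0.28, 0.0]
contact_force: [0.1, -0.5, -0.3]
finger_gap: 0.0555
```

>>> servo_tool --motion '[{"ax": 0,"ay": 0,"az": -1,"dx": 0,"dy": 0,"dz": 0,"hand": 0.3},{"ax": 0,"ay": 0,"az": -1,"dx": 0,"dy": 0,"dz": 0,"hand": 0.3},{"ax": 0,"ay": 0,"az": -1,"dx": 0,"dy": 0,"dz": 0,"hand": 0.3},{"ax": 0,"ay": 0,"az": -1,"dx": 0,"dy": 0,"dz": 0,"hand": 0.3},{"ax": 0,"ay": 0,"az": -1,"dx": 0,"dy": 0,"dz": 0,"hand": 0.3},{"ax": 0,"ay": 0,"az": -1,"dx": 0,"dy": 0,"dz": 0,"hand": 0.3},{"ax": 0,"ay": 0,"az": -1,"dx": 0,"dy": 0,"dz": 0,"hand": 0.3},{"ax": 0,"ay": 0,"az": -0.66,"dx": 0,"dy": 0,"dz": 0,"hand": 0.3}]'

```text
t: 2.7
eef_pos: [0.164, -0.525, 0.1353]
orientation: [-0.0, 0.999, 0.05, -0.0]
contact_force: [0.1, -0.2, -0.1]
finger_gap: 0.0552
```

```bash
python3 -c "
from h import *
plan([.478,-.2105,.06],5.65)"
```

```text
t 2.7 tcp [ 0.164  -0.525   0.1353] gap 0.0552 F [ 0.1 -0.2 -0.1]
to go world mm [314.  314.5 -75.3] tool now [ 344.1 -281.2   75.3] tool at goal [ 343.4 -282.    75.3] turn deg [-0.    0.    0.13]
```

>>> servo_tool --motion '[{"ax": 0,"ay": 0,"az": 0,"dx": 0.95,"dy": -0.78,"dz": 0,"hand": 0.3},{"ax": 0,"ay": 0,"az": 0,"dx": 0.95,"dy": -0.78,"dz": 0,"hand": 0.3},{"ax": 0,"ay": 0,"az": 0,"dx": 0.95,"dy": -0.78,"dz": 0,"hand": 0.3},{"ax": 0,"ay": 0,"az": 0,"dx": 0.95,"dy": -0.78,"dz": 0,"hand": 0.3},{"ax": 0,"ay": 0,"az": 0,"dx": 0.95,"dy": -0.78,"dz": 0,"hand": 0.3},{"ax": 0,"ay": 0,"az": 0,"dx": 0.95,"dy": -0.78,"dz": 0,"hand": 0.3},{"ax": 0,"ay": 0,"az": 0,"dx": 0.95,"dy": -0.78,"dz": 0,"hand": 0.3},{"ax": 0,"ay": 0,"az": 0,"dx": 0.95,"dy": -0.78,"dz": 0,"hand": 0.3}]'

```text
t: 3.7
eef_pos: [0.3732, -0.3153, 0.1354]
orientation: [0.0, 0.999, 0.049, 0.0]
contact_force: [0.2, -0.1, -0.1]
finger_gap: 0.0548
```

>>> servo_tool --motion '[{"ax": 0,"ay": 0,"az": 0,"dx": 0.95,"dy": -0.78,"dz": 0.5,"hand": 0.3},{"ax": 0,"ay": 0,"az": 0,"dx": 0.95,"dy": -0.78,"dz": 0.5,"hand": 0.3},{"ax": 0,"ay": 0,"az": 0,"dx": 0.95,"dy": -0.78,"dz": 0.5,"hand": 0.3},{"ax": 0,"ay": 0,"az": 0,"dx": 0.95,"dy": -0.78,"dz": 0.5,"hand": 0.3},{"ax": 0,"ay": 0,"az": 0,"dx": 0,"dy": 0,"dz": 0.5,"hand": 0.3},{"ax": 0,"ay": 0,"az": 0,"dx": 0,"dy": 0,"dz": 0,"hand": 0.3}]'

```text
t: 4.45
eef_pos: [0.4757, -0.2117, 0.0591]
orientation: [-0.0, 0.999, 0.049, -0.001]
contact_force: [0.6, -0.8, 0.7]
finger_gap: 0.0554
```

```bash
python3 - <<'E'
from h import *
plan([.478,-.2105,.005],5.65)
V,U=np.mgrid[0:480,0:640]
for c in("top","side"):
    im,d=ctrl.snapshot(c); p=pts(c,d,U,V)
    w=proj(c,ctrl.observe()["eef_pos"]); print(c,"tcp px",w.round(1)); u,v=w.astype(int)
    cr=im[v-60:v+60,u-60:u+60].copy(); cr[60,60]=[255,0,0]; globals()[c]=cv2.resize(cr,(390,390),interpolation=cv2.INTER_NEAREST)
save("v5",np.hstack([top,side]))
E
```

```text
t 4.45 tcp [ 0.4757 -0.2117  0.0591] gap 0.0554 F [ 0.6 -0.8  0.7]
to go world mm [  2.3   1.2 -54.1] tool now [ 2.5 -0.9 54.1] tool at goal [ 2.4 -1.  54.1] turn deg [-0.05  0.13  0.02]
top tcp px [439.9 252.1]
side tcp px [388.5 170.5]
```

View pics/v5.png

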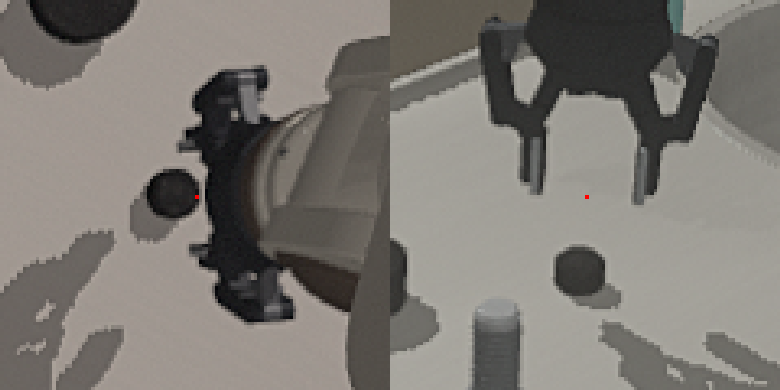

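The picture shows the fingers straddling the right loupe and the TCP mark sitting between the tips, so the camera and arm agree. I'll descend and grip.

>>> servo_tool --motion '[{"ax": 0,"ay": 0,"az": 0,"dx": 0.08,"dy": -0.03,"dz": 0.6,"hand": 0.3},{"ax": 0,"ay": 0,"az": 0,"dx": 0,"dy": 0,"dz": 0.6,"hand": 0.3},{"ax": 0,"ay": 0,"az": 0,"dx": 0,"dy": 0,"dz": 0.6,"hand": 0.3},{"ax": 0,"ay": 0,"az": 0,"dx": 0,"dy": 0,"dz": 0,"hand": 0.3},{"ax": 0,"ay": 0,"az": 0,"dx": 0,"dy": 0,"dz": 0,"hand": -1},{"ax": 0,"ay": 0,"az": 0,"dx": 0,"dy": 0,"dz": 0,"hand": -1},{"ax": 0,"ay": 0,"az": 0,"dx": 0,"dy": 0,"dz": 0,"hand": -1},{"ax": 0,"ay": 0,"az": 0,"dx": 0,"dy": 0,"dz": 0,"hand": -1}]'

```text
t: 5.55
eef_pos: [0.4795, -0.211, 0.007]
orientation: [0.0, 0.999, 0.049, 0.001]
contact_force: [-0.2, -0.2, 4.7]
finger_gap: 0.03
```

>>> servo_tool --motion '[{"ax": 0,"ay": 0,"az": 0,"dx": 0,"dy": 0,"dz": 0,"hand": -1},{"ax": 0,"ay": 0,"az": 0,"dx": 0,"dy": 0,"dz": 0,"hand": -1}]'

```text
t: 5.8
eef_pos: [0.4795, -0.211, 0.007]
orientation: [0.0, 0.999, 0.049, 0.001]
contact_force: [0.4, 0.3, 5.5]
finger_gap: 0.03
```

```bash
python3 -c "
from h import *
plan([.6023,.1083,.115],5.65)"
```

```text
t 5.8 tcp [ 0.4795 -0.211   0.007 ] gap 0.03 F [0.4 0.3 5.5]
to go world mm [122.8 319.3 108. ] tool now [ 153.8 -305.5 -108. ] tool at goal [ 153.6 -305.6 -108. ] turn deg [ 0.04 -0.07  0.  ]
```

>>> servo_tool --motion '[{"ax": 0,"ay": 0,"az": 0,"dx": 0,"dy": 0,"dz": -0.9,"hand": -1},{"ax": 0,"ay": 0,"az": 0,"dx": 0,"dy": 0,"dz": -0.9,"hand": -1},{"ax": 0,"ay": 0,"az": 0,"dx": 0,"dy": 0,"dz": -0.9,"hand": -1},{"ax": 0,"ay": 0,"az": 0,"dx": 0,"dy": 0,"dz": -0.9,"hand": -1},{"ax": 0,"ay": 0,"az": 0,"dx": 0.43,"dy": -0.85,"dz": 0,"hand": -1},{"ax": 0,"ay": 0,"az": 0,"dx": 0.43,"dy": -0.85,"dz": 0,"hand": -1},{"ax": 0,"ay": 0,"az": 0,"dx": 0.43,"dy": -0.85,"dz": 0,"hand": -1},{"ax": 0,"ay": 0,"az": 0,"dx": 0.43,"dy": -0.85,"dz": 0,"hand": -1}]'

```text
t: 6.8
eef_pos: [0.5204, -0.1033, 0.114]
orientation: [-0.0, 0.999, 0.049, -0.0]
contact_force: [0.4, -0.6, 0.6]
finger_gap: 0.03
```

>>> servo_tool --motion '[{"ax": 0,"ay": 0,"az": 0,"dx": 0.43,"dy": -0.85,"dz": 0,"hand": -1},{"ax": 0,"ay": 0,"az": 0,"dx": 0.43,"dy": -0.85,"dz": 0,"hand": -1},{"ax": 0,"ay": 0,"az": 0,"dx": 0.43,"dy": -0.85,"dz": 0,"hand": -1},{"ax": 0,"ay": 0,"az": 0,"dx": 0.43,"dy": -0.85,"dz": 0,"hand": -1},{"ax": 0,"ay": 0,"az": 0,"dx": 0.43,"dy": -0.85,"dz": 0,"hand": -1},{"ax": 0,"ay": 0,"az": 0,"dx": 0.43,"dy": -0.85,"dz": 0,"hand": -1},{"ax": 0,"ay": 0,"az": 0,"dx": 0.43,"dy": -0.85,"dz": 0,"hand": -1},{"ax": 0,"ay": 0,"az": 0,"dx": 0.43,"dy": -0.85,"dz": 0,"hand": -1}]'

```text
t: 7.8
eef_pos: [0.603, 0.1099, 0.1139]
orientation: [0.0, 0.999, 0.049, -0.0]
contact_force: [0.1, -0.3, -0.3]
finger_gap: 0.03
```

>>> servo_tool --motion '[{"ax": 0,"ay": 0,"az": 0,"dx": 0,"dy": 0,"dz": 0.8,"hand": -1},{"ax": 0,"ay": 0,"az": 0,"dx": 0,"dy": 0,"dz": 0.8,"hand": -1},{"ax": 0,"ay": 0,"az": 0,"dx": 0,"dy": 0,"dz": 0,"hand": -1}]'

```text
t: 8.18
eef_pos: [0.6015, 0.1089, 0.064]
orientation: [0.0, 0.999, 0.049, -0.002]
contact_force: [-0.7, -1.2, 1.1]
finger_gap: 0.0301
```

```bash
python3 - <<'E'
from h import *
plan([.6023,.1083,.028],5.65)
V,U=np.mgrid[0:480,0:640]
im,d=ctrl.snapshot("side"); p=pts("side",d,U,V); tcp=ctrl.observe()["eef_pos"]
for o in ctrl.cut_out("side","loupe_a_mid"):
    v,u=np.nonzero(o["pixels"]&(d>0)); q=p[v,u]; print(o["confidence"],o["uv"],len(u),np.median(q,0),q[:,2].min(),q[:,2].max())
# dark pixels near the held place
dark=(im.max(-1)<90)&(d>0)&(np.linalg.norm(p-(tcp+[0,0,.0]),axis=-1)<.022); q=p[dark]; print(len(q),q.mean(0),q.min(0),q.max(0),tcp)
u,v=proj("side",tcp).astype(int); save("v6",cv2.resize(im[v-70:v+110,u-110:u+110],None,fx=3.3,fy=3.3,interpolation=cv2.INTER_CUBIC))
E
```

```text
t 8.18 tcp [0.6015 0.1089 0.064 ] gap 0.0301 F [-0.7 -1.2  1.1]
to go world mm [  0.8  -0.6 -36. ] tool now [ 0.9  0.6 36. ] tool at goal [ 0.7  0.6 36. ] turn deg [0.02 0.24 0.01]
0.56 [262.6, 252.1] 323 [0.60156219 0.11612633 0.07322297] 0.023603285802581975 0.07788939279256624
348 [0.60194469 0.1141677  0.07113879] [0.58108768 0.0946059  0.0552455 ] [0.61962603 0.1239745  0.08033451] [0.60231654 0.10890996 0.06572208]
```

View pics/v6.png

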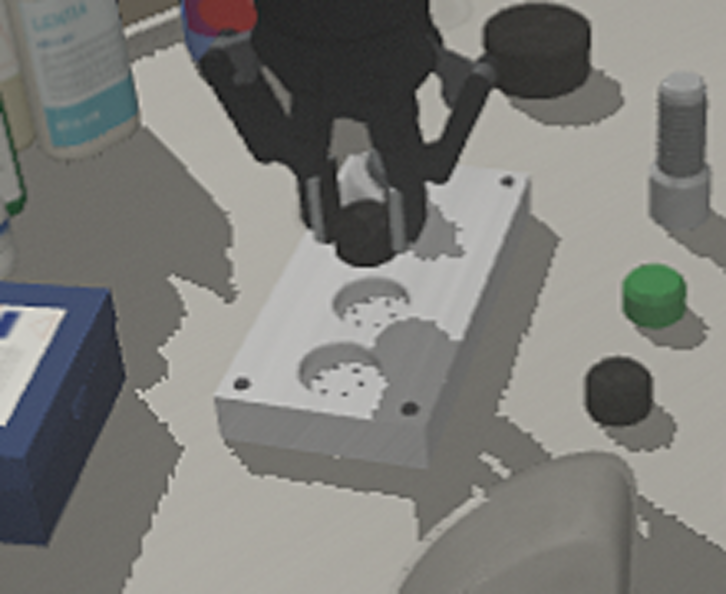

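The side view shows the loupe held level above pocket_1. I'll lower it and check force and height before release.

>>> servo_tool --motion '[{"ax": 0,"ay": 0,"az": 0,"dx": 0.03,"dy": 0.02,"dz": 0.4,"hand": -1},{"ax": 0,"ay": 0,"az": 0,"dx": 0,"dy": 0,"dz": 0.4,"hand": -1},{"ax": 0,"ay": 0,"az": 0,"dx": 0,"dy": 0,"dz": 0.2,"hand": -1},{"ax": 0,"ay": 0,"az": 0,"dx": 0,"dy": 0,"dz": 0.2,"hand": -1},{"ax": 0,"ay": 0,"az": 0,"dx": 0,"dy": 0,"dz": 0.07,"hand": -1},{"ax": 0,"ay": 0,"az": 0,"dx": 0,"dy": 0,"dz": 0,"hand": -1},{"ax": 0,"ay": 0,"az": 0,"dx": 0,"dy": 0,"dz": 0,"hand": -1}]'

```text
t: 9.15
eef_pos: [0.6041, 0.1085, 0.0285]
orientation: [-0.0, 0.999, 0.049, 0.0]
contact_force: [0.7, -0.5, -0.3]
finger_gap: 0.0299
```

```bash
python3 -c "
from h import *
plan([.6023,.1083,.026],5.65)"
```

```text
t 9.15 tcp [0.6041 0.1085 0.0285] gap 0.0299 F [ 0.7 -0.5 -0.3]
to go world mm [-1.8 -0.2 -2.5] tool now [-1.8  0.1  2.5] tool at goal [-1.8  0.1  2.5] turn deg [-0.   -0.03  0.  ]
```

>>> servo_tool --motion '[{"ax": 0,"ay": 0,"az": 0,"dx": -0.06,"dy": 0,"dz": 0.05,"hand": -1},{"ax": 0,"ay": 0,"az": 0,"dx": 0,"dy": 0,"dz": 0,"hand": -1},{"ax": 0,"ay": 0,"az": 0,"dx": 0,"dy": 0,"dz": 0,"hand": 0.0},{"ax": 0,"ay": 0,"az": 0,"dx": 0,"dy": 0,"dz": 0,"hand": 0.3},{"ax": 0,"ay": 0,"az": 0,"dx": 0,"dy": 0,"dz": 0,"hand": 0.3},{"ax": 0,"ay": 0,"az": 0,"dx": 0,"dy": 0,"dz": -0.5,"hand": 0.3},{"ax": 0,"ay": 0,"az": 0,"dx": 0,"dy": 0,"dz": -1,"hand": 0.3},{"ax": 0,"ay": 0,"az": 0,"dx": 0,"dy": 0,"dz": -1,"hand": 0.3}]'

```text
t: 10.15
eef_pos: [0.6022, 0.1083, 0.1036]
orientation: [-0.0, 0.999, 0.049, 0.0]
contact_force: [-0.2, 0.4, -0.5]
finger_gap: 0.056
```

```bash
python3 - <<'E'
from h import *
plan([.4746,.1185,.005],5.65)
V,U=np.mgrid[0:480,0:640]
for c in ["side","top"]:
    im,d=ctrl.snapshot(c); p=pts(c,d,U,V); save("after1"+c,im)
    m=(np.hypot(p[...,0]-.6023,p[...,1]-.1083)<.024)&(p[...,2]>.033)&(p[...,2]<.045)&(im.max(-1)<100)&(d>0)
    if m.sum(): q=p[m]; print(c,m.sum(),q.mean(0),q[:,2].std(),cv2.minEnclosingCircle((q[:,:2]*1000).astype(np.float32)))
E
```

```text
t 10.15 tcp [0.6022 0.1083 0.1036] gap 0.056 F [-0.2  0.4 -0.5]
to go world mm [-127.6   10.2  -98.6] tool now [-126.   -22.7   98.6] tool at goal [-126.   -22.7   98.6] turn deg [-0.   -0.04 -0.  ]
side 188 [0.60128608 0.10963393 0.03625198] 0.001431719108096863 ((602.205078125, 108.62268829345703), 15.649944305419922)
```

>>> servo_tool --motion '[{"ax": 0,"ay": 0,"az": 0,"dx": -0.84,"dy": -0.15,"dz": 0,"hand": 0.3},{"ax": 0,"ay": 0,"az": 0,"dx": -0.84,"dy": -0.15,"dz": 0,"hand": 0.3},{"ax": 0,"ay": 0,"az": 0,"dx": -0.84,"dy": -0.15,"dz": 0,"hand": 0.3},{"ax": 0,"ay": 0,"az": 0,"dx": -0.84,"dy": -0.15,"dz": 0,"hand": 0.3},{"ax": 0,"ay": 0,"az": 0,"dx": -0.84,"dy": -0.15,"dz": 0.6,"hand": 0.3},{"ax": 0,"ay": 0,"az": 0,"dx": 0,"dy": 0,"dz": 0.8,"hand": 0.3},{"ax": 0,"ay": 0,"az": 0,"dx": 0,"dy": 0,"dz": 0.6,"hand": 0.3},{"ax": 0,"ay": 0,"az": 0,"dx": 0,"dy": 0,"dz": 0,"hand": 0.3}]'

```text
t: 11.25
eef_pos: [0.4738, 0.1181, 0.0406]
orientation: [0.0, 0.999, 0.049, -0.001]
contact_force: [0.1, 0.7, 0.3]
finger_gap: 0.0555
```

```bash
python3 -c "
from h import *
plan([.4746,.1185,.006],5.65)"
```

```text
t 11.25 tcp [0.4738 0.1181 0.0406] gap 0.0555 F [0.1 0.7 0.3]
to go world mm [  0.8   0.4 -34.6] tool now [ 0.9 -0.4 34.6] tool at goal [ 0.8 -0.4 34.6] turn deg [ 0.02  0.13 -0.01]
```

>>> servo_tool --motion '[{"ax": 0,"ay": 0,"az": 0,"dx": 0.02,"dy": -0.01,"dz": 0.6,"hand": 0.3},{"ax": 0,"ay": 0,"az": 0,"dx": 0,"dy": 0,"dz": 0.55,"hand": 0.3},{"ax": 0,"ay": 0,"az": 0,"dx": 0,"dy": 0,"dz": 0,"hand": 0.3},{"ax": 0,"ay": 0,"az": 0,"dx": 0,"dy": 0,"dz": 0,"hand": -1},{"ax": 0,"ay": 0,"az": 0,"dx": 0,"dy": 0,"dz": 0,"hand": -1},{"ax": 0,"ay": 0,"az": 0,"dx": 0,"dy": 0,"dz": 0,"hand": -1},{"ax": 0,"ay": 0,"az": 0,"dx": 0,"dy": 0,"dz": 0,"hand": -1},{"ax": 0,"ay": 0,"az": 0,"dx": 0,"dy": 0,"dz": 0,"hand": -1}]'

```text
t: 12.25
eef_pos: [0.4756, 0.1188, 0.0078]
orientation: [-0.0, 0.999, 0.049, 0.001]
contact_force: [0.1, 0.4, 5.8]
finger_gap: 0.0301
```

>>> servo_tool --motion '[{"ax": 0,"ay": 0,"az": 0,"dx": 0,"dy": 0,"dz": -0.8,"hand": -1},{"ax": 0,"ay": 0,"az": 0,"dx": 0,"dy": 0,"dz": -1,"hand": -1},{"ax": 0,"ay": 0,"az": 0,"dx": 0,"dy": 0,"dz": -0.5,"hand": -1},{"ax": 0,"ay": 0,"az": 0,"dx": 0,"dy": 0,"dz": 0,"hand": -1}]'

```text
t: 12.75
eef_pos: [0.4755, 0.1188, 0.0767]
orientation: [-0.0, 0.999, 0.049, 0.001]
contact_force: [0.8, -0.5, -0.8]
finger_gap: 0.0299
```

```bash
python3 -c "
from h import *
plan([.5974,.1581,.066],5.65)"
```

```text
t 12.75 tcp [0.4755 0.1188 0.0767] gap 0.0299 F [ 0.8 -0.5 -0.8]
to go world mm [121.9  39.3 -10.7] tool now [125.1 -27.1  10.9] tool at goal [125.1 -27.1  10.7] turn deg [-0.01 -0.08 -0.  ]
```

>>> servo_tool --motion '[{"ax": 0,"ay": 0,"az": 0,"dx": 0.83,"dy": -0.18,"dz": 0,"hand": -1},{"ax": 0,"ay": 0,"az": 0,"dx": 0.83,"dy": -0.18,"dz": 0,"hand": -1},{"ax": 0,"ay": 0,"az": 0,"dx": 0.83,"dy": -0.18,"dz": 0,"hand": -1},{"ax": 0,"ay": 0,"az": 0,"dx": 0.83,"dy": -0.18,"dz": 0,"hand": -1},{"ax": 0,"ay": 0,"az": 0,"dx": 0.83,"dy": -0.18,"dz": 0,"hand": -1},{"ax": 0,"ay": 0,"az": 0,"dx": 0,"dy": 0,"dz": 0.8,"hand": -1},{"ax": 0,"ay": 0,"az": 0,"dx": 0,"dy": 0,"dz": 0,"hand": -1},{"ax": 0,"ay": 0,"az": 0,"dx": 0,"dy": 0,"dz": 0,"hand": -1}]'

```text
t: 13.75
eef_pos: [0.5959, 0.1577, 0.0519]
orientation: [0.0, 0.999, 0.049, -0.0]
contact_force: [0.1, -0.3, -0.3]
finger_gap: 0.0302
```

```bash
python3 -c "
from h import *
plan([.5974,.1581,.0275],5.65)"
```

```text
t 13.75 tcp [0.5959 0.1577 0.0519] gap 0.0302 F [ 0.1 -0.3 -0.3]
to go world mm [  1.5   0.4 -24.4] tool now [ 1.6 -0.3 24.4] tool at goal [ 1.6 -0.3 24.4] turn deg [ 0.01  0.06 -0.  ]
```

>>> servo_tool --motion '[{"ax": 0,"ay": 0,"az": 0,"dx": 0.03,"dy": -0.01,"dz": 0.3,"hand": -1},{"ax": 0,"ay": 0,"az": 0,"dx": 0,"dy": 0,"dz": 0.3,"hand": -1},{"ax": 0,"ay": 0,"az": 0,"dx": 0,"dy": 0,"dz": 0.2,"hand": -1},{"ax": 0,"ay": 0,"az": 0,"dx": 0,"dy": 0,"dz": 0,"hand": -1},{"ax": 0,"ay": 0,"az": 0,"dx": 0,"dy": 0,"dz": 0,"hand": -1}]'

```text
t: 14.38
eef_pos: [0.5972, 0.1582, 0.0284]
orientation: [-0.0, 0.999, 0.049, 0.0]
contact_force: [0.1, -1.2, -0.2]
finger_gap: 0.03
```

```bash
python3 -c "
from h import *
plan([.5974,.1581,.0275],5.65)"
```

```text
t 14.38 tcp [0.5972 0.1582 0.0284] gap 0.03 F [ 0.1 -1.2 -0.2]
to go world mm [ 0.2 -0.1 -0.9] tool now [0.1 0.1 0.9] tool at goal [0.1 0.1 0.9] turn deg [-0.   -0.01 -0.  ]
```

Release, rise, and check both pockets. I'll also refine the coupler position from both views while I look.

>>> servo_tool --motion '[{"ax": 0,"ay": 0,"az": 0,"dx": 0,"dy": 0,"dz": 0.03,"hand": -1},{"ax": 0,"ay": 0,"az": 0,"dx": 0,"dy": 0,"dz": 0,"hand": 0},{"ax": 0,"ay": 0,"az": 0,"dx": 0,"dy": 0,"dz": 0,"hand": 0.3},{"ax": 0,"ay": 0,"az": 0,"dx": 0,"dy": 0,"dz": 0,"hand": 0.3},{"ax": 0,"ay": 0,"az": 0,"dx": 0,"dy": 0,"dz": -0.5,"hand": 0.3},{"ax": 0,"ay": 0,"az": 0,"dx": 0,"dy": 0,"dz": -1,"hand": 0.3},{"ax": 0,"ay": 0,"az": 0,"dx": 0,"dy": 0,"dz": -1,"hand": 0.3},{"ax": 0,"ay": 0,"az": 0,"dx": -0.5,"dy": 0,"dz": -1,"hand": 0.3}]'

```text
t: 15.38
eef_pos: [0.5826, 0.1567, 0.1343]
orientation: [-0.0, 0.999, 0.049, 0.001]
contact_force: [-0.3, -0.8, -0.5]
finger_gap: 0.0551
```

>>> servo_tool --motion '[{"ax": 0,"ay": 0,"az": 0,"dx": -1,"dy": 0.4,"dz": -0.4,"hand": 0.3},{"ax": 0,"ay": 0,"az": 0,"dx": -1,"dy": 0.4,"dz": 0,"hand": 0.3},{"ax": 0,"ay": 0,"az": 0,"dx": -1,"dy": 0.4,"dz": 0,"hand": 0.3}]'

```text
t: 15.75
eef_pos: [0.4956, 0.1117, 0.1457]
orientation: [-0.0, 0.999, 0.049, 0.001]
contact_force: [-0.9, -0.6, -0.0]
finger_gap: 0.0557
```

```bash
python3 - <<'E'
from h import *
V,U=np.mgrid[0:480,0:640]
for c in ["side","top"]:
    im,d=ctrl.snapshot(c); p=pts(c,d,U,V); save("after2"+c,im)
    for g in((.6023,.1083),(.5974,.1581)):
        m=(np.hypot(p[...,0]-g[0],p[...,1]-g[1])<.024)&(p[...,2]>.033)&(p[...,2]<.05)&(im.max(-1)<100)&(d>0)
        if m.sum(): q=p[m]; print(c,m.sum(),q.mean(0).round(4),q[:,2].std().round(4),cv2.minEnclosingCircle((q[:,:2]*1000).astype(np.float32)))
plan([.487,-.0378,.115],5.65)
E
```

```text
side 188 [0.6009 0.1095 0.0364] 0.0014 ((601.4307250976562, 108.75958251953125), 15.15677261352539)
side 208 [0.5963 0.159  0.0362] 0.0013 ((597.1227416992188, 158.14678955078125), 15.239362716674805)
t 15.85 tcp [0.4946 0.1111 0.1461] gap 0.0555 F [1.1 1.  0.2]
to go world mm [  -7.6 -148.9  -31.1] tool now [-22.2 147.5  31. ] tool at goal [-22.2 147.5  31.1] turn deg [-0.   -0.07 -0.04]
```

Both loupes are seated: the tops read 36 mm at both pockets (38 expected, with about −1 mm camera bias) and they are 50 mm apart. Now the coupler.

>>> servo_tool --motion '[{"ax": 0,"ay": 0,"az": 0,"dx": -0.15,"dy": 0.98,"dz": 0,"hand": 0.3},{"ax": 0,"ay": 0,"az": 0,"dx": -0.15,"dy": 0.98,"dz": 0,"hand": 0.3},{"ax": 0,"ay": 0,"az": 0,"dx": -0.15,"dy": 0.98,"dz": 0,"hand": 0.3},{"ax": 0,"ay": 0,"az": 0,"dx": -0.15,"dy": 0.98,"dz": 0,"hand": 0.3},{"ax": 0,"ay": 0,"az": 0,"dx": -0.15,"dy": 0.98,"dz": 0,"hand": 0.3},{"ax": 0,"ay": 0,"az": 0,"dx": 0,"dy": 0,"dz": 0.8,"hand": 0.3},{"ax": 0,"ay": 0,"az": 0,"dx": 0,"dy": 0,"dz": 0,"hand": 0.3},{"ax": 0,"ay": 0,"az": 0,"dx": 0,"dy": 0,"dz": 0,"hand": 0.3}]'

```text
t: 16.85
eef_pos: [0.4888, -0.0362, 0.1213]
orientation: [0.0, 0.999, 0.05, 0.0]
contact_force: [0.3, 0.2, -0.8]
finger_gap: 0.0554
```

```bash
python3 -c "
from h import *
plan([.487,-.0378,.036],5.65)"
```

```text
t 16.85 tcp [ 0.4888 -0.0362  0.1213] gap 0.0554 F [ 0.3  0.2 -0.8]
to go world mm [ -1.8  -1.6 -85.3] tool now [-2.1  1.4 85.3] tool at goal [-2.   1.4 85.3] turn deg [ 0.   -0.05  0.02]
```

>>> servo_tool --motion '[{"ax": 0,"ay": 0,"az": 0,"dx": -0.07,"dy": 0.05,"dz": 0,"hand": 0.3},{"ax": 0,"ay": 0,"az": 0,"dx": 0,"dy": 0,"dz": 0.71,"hand": 0.3},{"ax": 0,"ay": 0,"az": 0,"dx": 0,"dy": 0,"dz": 0.71,"hand": 0.3},{"ax": 0,"ay": 0,"az": 0,"dx": 0,"dy": 0,"dz": 0.71,"hand": 0.3},{"ax": 0,"ay": 0,"az": 0,"dx": 0,"dy": 0,"dz": 0.71,"hand": 0.3},{"ax": 0,"ay": 0,"az": 0,"dx": 0,"dy": 0,"dz": 0,"hand": 0.3},{"ax": 0,"ay": 0,"az": 0,"dx": 0,"dy": 0,"dz": 0,"hand": 0.3}]'

```text
t: 17.73
eef_pos: [0.4869, -0.0381, 0.0363]
orientation: [0.0, 0.999, 0.049, 0.001]
contact_force: [0.1, 0.2, -0.1]
finger_gap: 0.0555
```

```bash
python3 -c "
from h import *
plan([.487,-.0378,.036],5.65)"
```

```text
t 17.73 tcp [ 0.4869 -0.0381  0.0363] gap 0.0555 F [ 0.1  0.2 -0.1]
to go world mm [ 0.1  0.3 -0.3] tool now [ 0.1 -0.3  0.3] tool at goal [ 0.1 -0.3  0.3] turn deg [ 0.01 -0.07  0.01]
```

>>> servo_tool --motion '[{"ax": 0,"ay": 0,"az": 0,"dx": 0,"dy": 0,"dz": 0,"hand": -1},{"ax": 0,"ay": 0,"az": 0,"dx": 0,"dy": 0,"dz": 0,"hand": -1},{"ax": 0,"ay": 0,"az": 0,"dx": 0,"dy": 0,"dz": 0,"hand": -1},{"ax": 0,"ay": 0,"az": 0,"dx": 0,"dy": 0,"dz": 0,"hand": -1},{"ax": 0,"ay": 0,"az": 0,"dx": 0,"dy": 0,"dz": 0,"hand": -1},{"ax": 0,"ay": 0,"az": 0,"dx": 0,"dy": 0,"dz": 0,"hand": -1}]' --grip_force 90

```text
t: 18.48
eef_pos: [0.487, -0.0382, 0.0362]
orientation: [0.0, 0.999, 0.049, 0.001]
contact_force: [-2.0, 0.5, 5.3]
finger_gap: 0.0242
```

```bash
python3 - <<'E'
from h import *
yaw=np.radians(5.65); bx=np.array([np.cos(yaw),np.sin(yaw),0]); a=-bx*np.sin(np.radians(25))+np.array([0,0,np.cos(np.radians(25))])
tip=np.array([.6132,.0343,.0695])
plan([.487,-.0378,.19],5.65,25)
plan(tip+a*(.036+.03),5.65,25)
s=ctrl.observe(); print("yaw ori", s["orientation"])
B=np.column_stack([bx,np.cross([0,0,1],bx),[0,0,1]]); G=B@R.from_euler("y",-25,degrees=True).as_matrix()@np.diag([1,-1,-1]); print("tool z",G[:,2],"-axis",-a)
E
```

```text
t 18.48 tcp [ 0.487  -0.0382  0.0362] gap 0.0242 F [-2.   0.5  5.3]
to go world mm [  0.    0.4 153.8] tool now [   0.3   -0.4 -153.8] tool at goal [  65.    -0.4 -139.4] turn deg [1.00e-02 2.49e+01 0.00e+00]
t 18.48 tcp [ 0.487  -0.0382  0.0362] gap 0.0242 F [-2.   0.5  5.3]
to go world mm [98.5 69.8 93.1] tool now [105.  -59.7 -93. ] tool at goal [134.4 -59.7 -40.1] turn deg [1.00e-02 2.49e+01 0.00e+00]
yaw ori [8.37689411e-05 9.98784063e-01 4.92914324e-02 8.61743251e-04]
tool z [ 0.42056512  0.04160734 -0.90630779] -axis [ 0.42056512  0.04160734 -0.90630779]
```

>>> servo_tool --motion '[{"ax": 0,"ay": 0,"az": 0,"dx": 0,"dy": 0,"dz": -0.5,"hand": -1},{"ax": 0,"ay": 0,"az": 0,"dx": 0,"dy": 0,"dz": -1,"hand": -1},{"ax": 0,"ay": 0,"az": 0,"dx": 0,"dy": 0,"dz": -1,"hand": -1},{"ax": 0,"ay": 0,"az": 0,"dx": 0,"dy": 0,"dz": -1,"hand": -1},{"ax": 0,"ay": 0,"az": 0,"dx": 0,"dy": 0,"dz": -0.5,"hand": -1},{"ax": 0,"ay": 0,"az": 0,"dx": 0,"dy": 0,"dz": 0,"hand": -1}]'

```text
t: 19.23
eef_pos: [0.4868, -0.0382, 0.1559]
orientation: [0.0, 0.999, 0.049, 0.001]
contact_force: [0.4, 0.6, -2.5]
finger_gap: 0.0242
```

>>> servo_tool --motion '[{"ax": 0,"ay": 1,"az": 0,"dx": 0,"dy": 0,"dz": 0,"hand": -1},{"ax": 0,"ay": 1,"az": 0,"dx": 0,"dy": 0,"dz": 0,"hand": -1},{"ax": 0,"ay": 1,"az": 0,"dx": 0,"dy": 0,"dz": 0,"hand": -1},{"ax": 0,"ay": 1,"az": 0,"dx": 0,"dy": 0,"dz": 0,"hand": -1},{"ax": 0,"ay": 1,"az": 0,"dx": 0,"dy": 0,"dz": 0,"hand": -1},{"ax": 0,"ay": 0,"az": 0,"dx": 0,"dy": 0,"dz": 0,"hand": -1}]'

```text
t: 19.98
eef_pos: [0.4848, -0.0382, 0.1533]
orientation: [-0.011, 0.975, 0.048, 0.215]
contact_force: [-0.1, 0.7, -1.5]
finger_gap: 0.0242
```

```bash
cat >> h.py <<'E'
yaw=np.radians(5.65); bx=np.array([np.cos(yaw),np.sin(yaw),0]); by=np.cross([0,0,1],bx)
ax=-bx*np.sin(np.radians(25))+np.array([0,0,np.cos(np.radians(25))]); nx=np.cross(by,ax)
TIP=np.array([.6132,.0343,.0695])
E
python3 -c "
from h import *
plan(TIP+ax*(.036+.03),5.65,25)"
```

```text
t 19.98 tcp [ 0.4848 -0.0382  0.1533] gap 0.0242 F [-0.1  0.7 -1.5]
to go world mm [100.7  69.8 -24. ] tool now [ 87.  -59.6  66.8] tool at goal [ 86.9 -59.5  67. ] turn deg [-0.    0.09 -0.04]
```

>>> servo_tool --motion '[{"ax": 0,"ay": 0,"az": 0,"dx": 0.72,"dy": -0.5,"dz": 0,"hand": -1},{"ax": 0,"ay": 0,"az": 0,"dx": 0.72,"dy": -0.5,"dz": 0,"hand": -1},{"ax": 0,"ay": 0,"az": 0,"dx": 0.72,"dy": -0.5,"dz": 0,"hand": -1},{"ax": 0,"ay": 0,"az": 0,"dx": 0.72,"dy": -0.5,"dz": 0.5,"hand": -1},{"ax": 0,"ay": 0,"az": 0,"dx": 0,"dy": 0,"dz": 0.8,"hand": -1},{"ax": 0,"ay": 0,"az": 0,"dx": 0,"dy": 0,"dz": 0.7,"hand": -1},{"ax": 0,"ay": 0,"az": 0,"dx": 0,"dy": 0,"dz": 0,"hand": -1},{"ax": 0,"ay": 0,"az": 0,"dx": 0,"dy": 0,"dz": 0,"hand": -1}]'

```text
t: 20.98
eef_pos: [0.5837, 0.0317, 0.1375]
orientation: [-0.011, 0.975, 0.048, 0.216]
contact_force: [0.3, -0.2, -1.3]
finger_gap: 0.0243
```

```bash
python3 - <<'E'
from h import *
plan(TIP+ax*(.036+.03),5.65,25)
V,U=np.mgrid[0:480,0:640]
im,d=ctrl.snapshot("side"); p=pts("side",d,U,V); tcp=ctrl.observe()["eef_pos"]
np.save("pics/ins.npy",d); save("ins",im)
# bell surface in nipple frame
f=lambda q:np.stack([(q-TIP)@nx,(q-TIP)@by,(q-TIP)@ax],-1)
q=f(p); 
for a,b in((-.012,-.009),(-.009,-.006),(-.006,-.003),(-.003,.0005),(.032,.036),(.036,.042),(.042,.048),(.048,.054)):
    m=(q[...,2]>a)&(q[...,2]<b)&(np.hypot(q[...,0],q[...,1])<.03)&(d>0); w=q[m]
    if len(w): print(a,len(w),"x",(w[:,0].min()*1e3).round(1),(w[:,0].max()*1e3).round(1),"y",(w[:,1].min()*1e3).round(1),(w[:,1].max()*1e3).round(1),"meanx",(w[:,0].mean()*1e3).round(1))
u,v=proj("side",TIP).astype(int); cr=im[v-70:v+50,u-70:u+70].copy(); cr=cv2.resize(cr,None,fx=5,fy=5,interpolation=cv2.INTER_CUBIC)
for P,c in((TIP,(255,0,0)),(TIP-ax*.012,(255,255,0)),(tcp-ax*.036,(0,255,0)),(tcp,(0,255,255))):
    e=(proj("side",P)-[u-70,v-70]+.5)*5; cv2.circle(cr,tuple(int(x) for x in e),4,c,-1)
save("v7",cr)
E
```

```text
t 20.98 tcp [0.5837 0.0317 0.1375] gap 0.0243 F [ 0.3 -0.2 -1.3]
to go world mm [ 1.7 -0.2 -8.2] tool now [-1.9  0.4  8.1] tool at goal [-1.9  0.4  8.1] turn deg [0.01 0.05 0.  ]
-0.012 22 x -13.7 6.6 y -6.8 12.8 meanx -2.1
-0.009 11 x -8.4 1.2 y -2.1 6.9 meanx -3.6
-0.006 19 x -7.7 3.4 y -3.6 5.0 meanx -2.4
-0.003 11 x -5.5 1.2 y -5.2 2.8 meanx -1.9
0.032 2 x -9.8 19.0 y -0.7 5.3 meanx 4.6
0.036 53 x -14.1 19.7 y -3.9 14.8 meanx 2.9
0.042 64 x -14.1 19.6 y -3.3 16.1 meanx 1.7
0.048 67 x -14.0 19.5 y -2.9 16.0 meanx 3.0
```

View pics/v7.png

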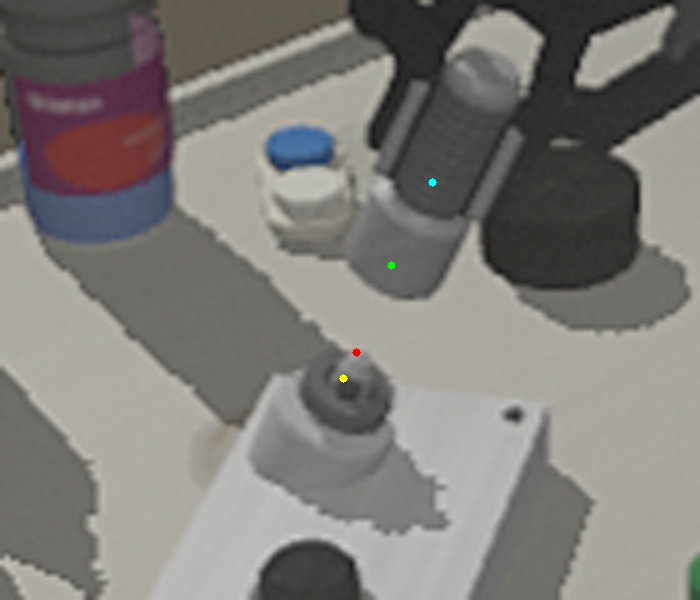

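The red (assumed tip) and yellow (collar centre) marks lie slightly above the real ring, so the true axis seems to be about 2 mm towards −x. I'll fit the collar ring and post in both start pictures.

```bash
python3 - <<'E'
from meas import *
from h import *
V,U=np.mgrid[0:480,0:640]
f=lambda q:np.stack([(q-TIP)@nx,(q-TIP)@by,(q-TIP)@ax],-1)
for c,n in(("top","top0"),("side","side0"),("side","ins")):
    im,d=load(c,n); p=pts(c,d,U,V); q=f(p); r=np.hypot(q[...,0]+.002,q[...,1]); ok=d>0
    g=im.max(-1); m=ok&(r<.026)&(q[...,2]>-.018)&(q[...,2]<-.008)&(g<115)
    nn,l,s,ce=cv2.connectedComponentsWithStats(m.astype(np.uint8)); k=1+s[1:,4].argmax(); w=q[l==k]*1e3
    ring=w[abs(w[:,2]-np.median(w[:,2]))<2.5]
    (x,y),R0=cv2.minEnclosingCircle(ring[:,:2].astype(np.float32))
    A=np.c_[ring[:,:2],np.ones(len(ring))]; co=np.linalg.lstsq(A,ring[:,2],rcond=None)[0]
    print(c,n,len(ring),"circ",round(x,1),round(y,1),round(R0,1),"zmed",np.median(ring[:,2]).round(1),"slopes",co[:2].round(3),"x",ring[:,0].min(),ring[:,0].max(),"y",ring[:,1].min(),ring[:,1].max())
    m=ok&(r<.009)&(q[...,2]>-.009)&(q[...,2]<.006); w=q[m]*1e3
    for a,b in((-9,-6),(-6,-4),(-4,-2),(-2,0),(0,3)):
        t=w[(w[:,2]>=a)&(w[:,2]<b)]
        if len(t)>2: print("  post",a,len(t),"x",t[:,0].min().round(1),t[:,0].max().round(1),"y",t[:,1].min().round(1),t[:,1].max().round(1))
    # boss cylinder grey level slab-top z
E
```

```text
top top0 133 circ -4.0 0.7 16.0 zmed -13.6 slopes [-0.013 -0.006] x -19.183177349464618 11.596090860551843 y -13.388179822805267 16.151300509945322
  post -9 8 x -6.2 1.3 y -3.0 7.2
  post -6 7 x -7.9 1.8 y -6.4 6.8
  post -4 11 x -8.2 0.2 y -6.4 5.2
  post -2 12 x -7.5 0.4 y -2.6 3.6
side side0 131 circ -1.3 -0.7 16.9 zmed -14.5 slopes [0.001 0.   ] x -18.18831554859995 13.212283174123643 y -16.573023473621674 15.98812644227858
  post -9 19 x -8.4 4.2 y -2.8 7.2
  post -6 8 x -6.2 1.9 y 1.1 5.1
  post -4 15 x -5.5 1.9 y -4.8 4.8
side ins 131 circ -1.7 -0.5 16.6 zmed -14.5 slopes [-0.012 -0.02 ] x -17.423140746825883 13.240698725811606 y -15.945598639320275 15.780264097050308
  post -9 11 x -8.4 1.2 y -2.1 6.9
  post -6 15 x -7.7 3.4 y -3.6 5.0
  post -4 10 x -5.5 1.9 y -5.2 2.8
  post -2 5 x -4.0 1.2 y -2.6 0.9
```

```bash
echo 'TIP=TIP-.0029*nx-.0011*ax' >> h.py; python3 -c "
from h import *
print(TIP)
plan(TIP+ax*(.036+.002),5.65,25)"
```

```text
[0.6110471  0.03408701 0.06727747]
t 21.02 tcp [0.5839 0.0317 0.1381] gap 0.0241 F [ 0.3  0.8 -0.9]
to go world mm [ 11.2   0.8 -36.3] tool now [-5.2  0.3 37.7] tool at goal [-5.2  0.3 37.7] turn deg [ 0.01 -0.02 -0.  ]
```

>>> servo_tool --motion '[{"ax": 0,"ay": 0,"az": 0,"dx": -0.17,"dy": 0.01,"dz": 0.4,"hand": -1},{"ax": 0,"ay": 0,"az": 0,"dx": 0,"dy": 0,"dz": 0.4,"hand": -1},{"ax": 0,"ay": 0,"az": 0,"dx": 0,"dy": 0,"dz": 0.3,"hand": -1},{"ax": 0,"ay": 0,"az": 0,"dx": 0,"dy": 0,"dz": 0,"hand": -1},{"ax": 0,"ay": 0,"az": 0,"dx": 0,"dy": 0,"dz": 0,"hand": -1}]'

```text
t: 21.65
eef_pos: [0.593, 0.0324, 0.1053]
orientation: [-0.011, 0.975, 0.048, 0.216]
contact_force: [0.3, -0.5, -1.7]
finger_gap: 0.0245
```

```bash
python3 - <<'E'
from h import *
plan(TIP+ax*.036,5.65,25)
V,U=np.mgrid[0:480,0:640]; f=lambda q:np.stack([(q-TIP)@nx,(q-TIP)@by,(q-TIP)@ax],-1)
out=[]
for c in("side","top"):
    im,d=ctrl.snapshot(c); p=pts(c,d,U,V); q=f(p)*1e3; w=proj(c,TIP); u,v=w.astype(int)
    out.append(cv2.resize(im[v-35:v+35,u-35:u+35],(390,390),interpolation=cv2.INTER_CUBIC))
    for a,b in((-16,-10),(6,10),(10,14),(14,18),(18,22)):
        m=(q[...,2]>a)&(q[...,2]<b)&(np.hypot(q[...,0],q[...,1])<21)&(d>0)&(im.max(-1)<170); t=q[m]
        if len(t)>3: print(c,a,len(t),"x",t[:,0].min().round(1),t[:,0].max().round(1),"y",t[:,1].min().round(1),t[:,1].max().round(1))
save("v8",np.hstack(out))
E
```

```text
t 21.65 tcp [0.593  0.0324 0.1053] gap 0.0245 F [ 0.3 -0.5 -1.7]
to go world mm [ 2.9  0.2 -5.4] tool now [0.3 0.  6.2] tool at goal [0.3 0.  6.2] turn deg [-0.   -0.01 -0.  ]
side -16 132 x -15.3 16.0 y -12.2 15.6
side 6 36 x -15.8 17.3 y -2.6 15.0
side 10 39 x -15.8 16.4 y -0.6 15.1
side 14 40 x -16.5 17.2 y -1.8 15.1
side 18 42 x -16.4 17.1 y -2.0 15.9
top -16 8 x 1.5 9.6 y 11.7 16.2
top 14 4 x -2.3 11.1 y 11.1 16.0
top 18 4 x 1.0 10.2 y -14.7 15.9
```

View pics/v8.png

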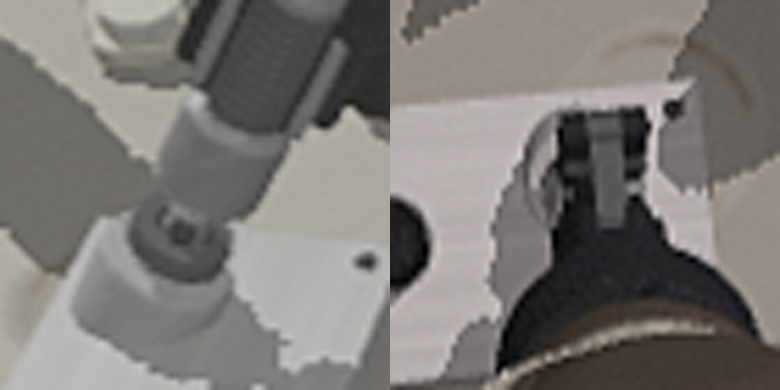

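The side view shows the coupler coaxial with the collar: bell x-centre +0.4 mm against collar +0.35 mm, tilt matching. I'll push gently along the tool axis.

>>> servo_tool --motion '[{"ax": 0,"ay": 0,"az": 0,"dx": 0,"dy": 0,"dz": 0.1,"hand": -1},{"ax": 0,"ay": 0,"az": 0,"dx": 0,"dy": 0,"dz": 0.1,"hand": -1},{"ax": 0,"ay": 0,"az": 0,"dx": 0,"dy": 0,"dz": 0.1,"hand": -1},{"ax": 0,"ay": 0,"az": 0,"dx": 0,"dy": 0,"dz": 0.1,"hand": -1},{"ax": 0,"ay": 0,"az": 0,"dx": 0,"dy": 0,"dz": 0,"hand": -1}]'

```text
t: 22.38
eef_pos: [0.5978, 0.0329, 0.0939]
orientation: [-0.011, 0.975, 0.048, 0.216]
contact_force: [0.6, 0.3, -1.9]
finger_gap: 0.0241
```

```bash
cat >> h.py <<'E'
def ins():
    s=ctrl.observe(); q=s["orientation"]; T=R.from_quat([*q[1:],q[0]]).as_matrix(); e=s["eef_pos"]+T[:,2]*.036-TIP; F=s["contact_force"]
    print("t",round(float(s["t"]),2),"mouth x,y,z mm",np.round([e@nx*1e3,e@by*1e3,e@ax*1e3],1),"F x,y,axial",np.round([F@nx,F@by,F@ax],1),"M",np.round(s["torque"],2),"axis err deg",np.degrees(np.arccos(min(1,-T[:,2]@ax))).round(2))
E
python3 -c "
from h import *
ins()"
```

```text
t 22.38 mouth x,y,z mm [-0.8  0.1 -6.3] F x,y,axial [-0.2  0.2 -2. ] M [-0.03  0.51 -0.  ] axis err deg 0.03
```

>>> servo_tool --motion '[{"ax": 0,"ay": 0,"az": 0,"dx": 0.02,"dy": 0,"dz": 0.1,"hand": -1},{"ax": 0,"ay": 0,"az": 0,"dx": 0,"dy": 0,"dz": 0.1,"hand": -1},{"ax": 0,"ay": 0,"az": 0,"dx": 0,"dy": 0,"dz": 0,"hand": -1},{"ax": 0,"ay": 0,"az": 0,"dx": 0,"dy": 0,"dz": 0,"hand": -1}]'

```text
t: 22.88
eef_pos: [0.6014, 0.0335, 0.0894]
orientation: [-0.011, 0.975, 0.048, 0.217]
contact_force: [1.7, 3.9, 0.0]
finger_gap: 0.0241
```

```bash
python3 -c "
from h import *
ins()"
```

```text
t 22.88 mouth x,y,z mm [  0.6   0.4 -11.9] F x,y,axial [ 1.9  3.7 -0.9] M [0.79 0.1  0.32] axis err deg 0.06
```

>>> servo_tool --motion '[{"ax": 0,"ay": 0,"az": 0,"dx": 0,"dy": 0,"dz": 0.05,"hand": -1},{"ax": 0,"ay": 0,"az": 0,"dx": 0,"dy": 0,"dz": 0.05,"hand": -1},{"ax": 0,"ay": 0,"az": 0,"dx": 0,"dy": 0,"dz": 0,"hand": -1}]'

```text
t: 23.25
eef_pos: [0.6025, 0.0336, 0.0871]
orientation: [-0.011, 0.975, 0.048, 0.217]
contact_force: [-1.5, 4.3, 4.1]
finger_gap: 0.0243
```

```bash
python3 -c "
from h import *
ins()"
```

```text
t 23.25 mouth x,y,z mm [  0.7   0.4 -14.4] F x,y,axial [0.7 4.4 4.2] M [0.86 0.53 0.42] axis err deg 0.07
```

A side force of about +4 N along the block's y says the nipple lies a little to +y. I'll shift the coupler about 1 mm that way before pressing on.

>>> servo_tool --motion '[{"ax": 0,"ay": 0,"az": 0,"dx": 0,"dy": -0.04,"dz": 0,"hand": -1},{"ax": 0,"ay": 0,"az": 0,"dx": 0,"dy": 0,"dz": 0,"hand": -1},{"ax": 0,"ay": 0,"az": 0,"dx": 0,"dy": 0,"dz": 0,"hand": -1}]'

```text
t: 23.62
eef_pos: [0.6025, 0.0342, 0.0868]
orientation: [-0.01, 0.975, 0.048, 0.217]
contact_force: [-1.2, -0.8, 5.5]
finger_gap: 0.0242
```

```bash
python3 -c "
from h import *
ins()"
```

```text
t 23.62 mouth x,y,z mm [  0.6   0.9 -14.7] F x,y,axial [ 1.1 -0.7  5.5] M [-0.12  0.09 -0.03] axis err deg 0.06
```

>>> servo_tool --motion '[{"ax": 0,"ay": 0,"az": 0,"dx": 0,"dy": 0,"dz": 0.06,"hand": -1},{"ax": 0,"ay": 0,"az": 0,"dx": 0,"dy": 0,"dz": 0,"hand": -1}]'

```text
t: 23.88
eef_pos: [0.6032, 0.0344, 0.0852]
orientation: [-0.011, 0.975, 0.048, 0.217]
contact_force: [-2.5, -0.2, 7.5]
finger_gap: 0.0241
```

```bash
python3 -c "
from h import *
ins()"
```

```text
t 23.88 mouth x,y,z mm [  0.5   1.1 -16.5] F x,y,axial [0.9 0.1 7.9] M [-0.06  0.34  0.02] axis err deg 0.05
```

>>> servo_tool --motion '[{"ax": 0,"ay": 0,"az": 0,"dx": 0,"dy": 0,"dz": 0.05,"hand": -1},{"ax": 0,"ay": 0,"az": 0,"dx": 0,"dy": 0,"dz": 0,"hand": -1}]'

```text
t: 24.12
eef_pos: [0.6038, 0.0344, 0.0839]
orientation: [-0.011, 0.975, 0.048, 0.217]
contact_force: [-4.2, 0.4, 7.4]
finger_gap: 0.0241
```

```bash
python3 -c "
from h import *
ins()"
```

```text
t 24.12 mouth x,y,z mm [  0.5   1.  -17.9] F x,y,axial [-0.6  0.9  8.5] M [-0.05  0.5  -0.02] axis err deg 0.04
```

>>> servo_tool --motion '[{"ax": 0,"ay": 0,"az": 0,"dx": 0,"dy": 0,"dz": 0.05,"hand": -1},{"ax": 0,"ay": 0,"az": 0,"dx": 0,"dy": 0,"dz": 0,"hand": -1}]'

```text
t: 24.38
eef_pos: [0.6044, 0.0345, 0.0827]
orientation: [-0.011, 0.975, 0.048, 0.217]
contact_force: [-5.9, -0.1, 9.2]
finger_gap: 0.0244
```

```bash
python3 -c "
from h import *
ins()"
```

```text
t 24.38 mouth x,y,z mm [  0.6   1.  -19.3] F x,y,axial [-1.4  0.5 10.8] M [-0.19  0.66 -0.03] axis err deg 0.05
```

>>> servo_tool --motion '[{"ax": 0,"ay": 0,"az": 0,"dx": 0,"dy": 0,"dz": 0.03,"hand": -1},{"ax": 0,"ay": 0,"az": 0,"dx": 0,"dy": 0,"dz": 0,"hand": -1}]'

```text
t: 24.62
eef_pos: [0.6047, 0.0345, 0.0819]
orientation: [-0.011, 0.975, 0.048, 0.217]
contact_force: [-5.8, -1.0, 10.3]
finger_gap: 0.0242
```

```bash
python3 -c "
from h import *
ins()"
```

```text
t 24.62 mouth x,y,z mm [  0.6   1.  -20.1] F x,y,axial [-0.9 -0.4 11.8] M [-0.1   0.69 -0.02] axis err deg 0.05
```

```bash
python3 - <<'E'
from h import *
from meas import load
ins()
V,U=np.mgrid[0:480,0:640]
im,d=ctrl.snapshot("side"); save("press",im); np.save("pics/press.npy",d); s=ctrl.observe()
q=(pts("side",d,U,V)-TIP); q=np.stack([q@nx,q@by,q@ax],-1)*1e3
# profile along the axis: extent in x of coupler/collar/boss
for z in np.arange(-34,66,3):
    m=(q[...,2]>z)&(q[...,2]<z+3)&(np.hypot(q[...,0],q[...,1])<24)&(d>0)&(q[...,1]>-4); t=q[m]
    if len(t)>3: print(z,len(t),"x",t[:,0].min().round(1),t[:,0].max().round(1),"ymax",t[:,1].max().round(1),"grey",np.median(im[m].max(-1)))
e=s["eef_pos"]-TIP; print("tcp z",e@ax*1e3)
u,v=proj("side",TIP).astype(int); save("v9",cv2.resize(im[v-65:v+55,u-70:u+70],None,fx=5,fy=5,interpolation=cv2.INTER_CUBIC))
E
```

```text
t 24.62 mouth x,y,z mm [  0.6   1.  -20.1] F x,y,axial [-0.9 -0.4 11.8] M [-0.1   0.69 -0.02] axis err deg 0.05
-34 37 x -20.7 22.4 ymax 21.1 grey 121.0
-31 37 x -20.7 21.4 ymax 22.2 grey 123.0
-28 100 x -19.9 21.5 ymax 21.2 grey 133.0
-25 31 x -18.4 18.3 ymax 18.8 grey 87.0
-22 30 x -15.3 16.8 ymax 15.8 grey 101.0
-19 27 x -15.3 17.5 ymax 15.1 grey 103.0
-16 24 x -13.0 16.7 ymax 16.6 grey 102.0
-13 28 x -14.5 17.4 ymax 16.9 grey 102.0
-10 28 x -15.2 18.3 ymax 16.1 grey 102.0
-7 30 x -15.2 17.4 ymax 15.6 grey 101.5
-4 28 x -14.4 18.1 ymax 16.1 grey 102.0
-1 24 x -15.2 18.2 ymax 16.9 grey 102.5
2 33 x -15.1 17.2 ymax 16.6 grey 103.0
5 50 x -14.4 17.2 ymax 15.9 grey 117.5
8 42 x -15.1 14.9 ymax 16.3 grey 120.0
11 20 x -10.7 12.7 ymax 12.4 grey 74.0
14 23 x -16.4 19.8 ymax 12.6 grey 74.0
17 34 x -17.1 18.2 ymax 13.8 grey 73.0
20 40 x -22.2 22.6 ymax 14.0 grey 75.5
23 42 x -22.9 22.6 ymax 12.4 grey 73.5
26 43 x -21.4 23.3 ymax 12.5 grey 73.0
29 41 x -22.8 23.3 ymax 12.5 grey 73.0
32 47 x -22.8 21.7 ymax 12.2 grey 72.0
35 37 x -22.0 22.4 ymax 13.5 grey 74.0
38 44 x -22.7 22.3 ymax 13.6 grey 72.0
41 46 x -22.7 23.0 ymax 13.1 grey 72.5
44 49 x -22.6 22.9 ymax 12.4 grey 73.0
47 44 x -23.3 22.2 ymax 12.9 grey 73.0
50 45 x -21.8 19.9 ymax 12.1 grey 71.0
53 37 x -21.0 19.8 ymax 13.5 grey 74.0
56 37 x -19.6 18.4 ymax 13.1 grey 98.0
59 74 x -20.9 20.4 ymax 13.9 grey 105.5
62 41 x -20.9 21.8 ymax 13.7 grey 102.0
65 14 x -23.7 21.0 ymax 13.2 grey 48.5
tcp z 15.927092861767651
```

View pics/v9.png

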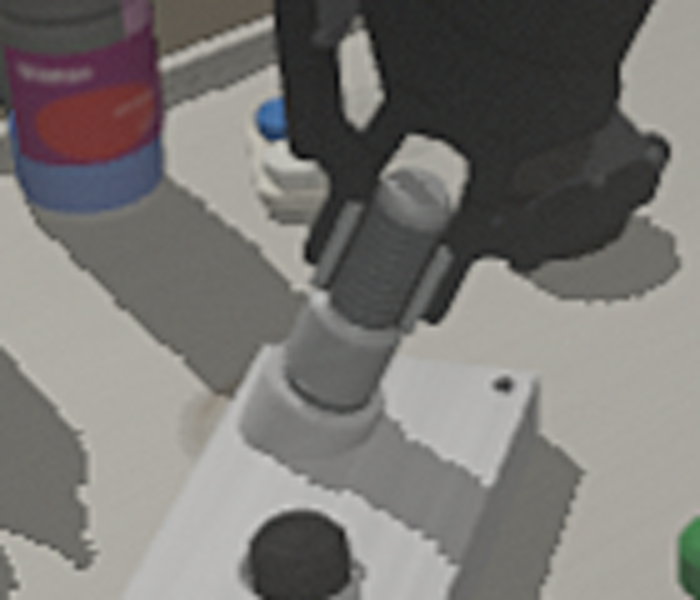

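The coupler is seated squarely, with the bell rim just above the boss face. Mouth depth is about 20 mm by arm pose and about 21 mm by camera, so the collar is down about 8 mm. I'll hold and check for creep.

>>> servo_tool --motion '[{"ax": 0,"ay": 0,"az": 0,"dx": 0,"dy": 0,"dz": 0,"hand": -1},{"ax": 0,"ay": 0,"az": 0,"dx": 0,"dy": 0,"dz": 0,"hand": -1},{"ax": 0,"ay": 0,"az": 0,"dx": 0,"dy": 0,"dz": 0,"hand": -1},{"ax": 0,"ay": 0,"az": 0,"dx": 0,"dy": 0,"dz": 0,"hand": -1},{"ax": 0,"ay": 0,"az": 0,"dx": 0,"dy": 0,"dz": 0,"hand": -1},{"ax": 0,"ay": 0,"az": 0,"dx": 0,"dy": 0,"dz": 0,"hand": -1},{"ax": 0,"ay": 0,"az": 0,"dx": 0,"dy": 0,"dz": 0,"hand": -1},{"ax": 0,"ay": 0,"az": 0,"dx": 0,"dy": 0,"dz": 0,"hand": -1}]'

```text
t: 25.68
eef_pos: [0.6047, 0.0345, 0.082]
orientation: [-0.011, 0.975, 0.048, 0.217]
contact_force: [-5.3, -1.5, 8.5]
finger_gap: 0.0242
```

```bash
python3 - <<'E'
from h import *
ins()
V,U=np.mgrid[0:480,0:640]; c="side"; im,d=ctrl.snapshot(c); p=pts(c,d,U,V)
for g in((.6023,.1083),(.5974,.1581)):
    m=(np.hypot(p[...,0]-g[0],p[...,1]-g[1])<.024)&(p[...,2]>.033)&(p[...,2]<.05)&(im.max(-1)<100)&(d>0); print(m.sum(),p[m].mean(0).round(4))
q=(p-TIP); q=np.stack([q@nx,q@by,q@ax],-1)*1e3
m=(abs(q[...,2]-61)<4)&(np.hypot(q[...,0],q[...,1])<9)&(d>0); print("end face z",np.median(q[m][:,2]),len(q[m]), "z spread",np.percentile(q[m][:,2],[25,75]))
o,_=load=cv2.imread("pics/press.png"),0
E
```

```text
t 25.68 mouth x,y,z mm [  0.6   1.  -20. ] F x,y,axial [-1.3 -0.9 10. ] M [-0.15  0.69 -0.04] axis err deg 0.05
190 [0.6012 0.1097 0.0364]
207 [0.5964 0.1589 0.0363]
end face z 62.05530173511689 68 z spread [61.18211128 62.86435417]
```

```bash
python3 -c "
from h import *
print(ctrl.finish_job())"
```

```text
the job is handed in; nothing more can be done
None
```

I put both black loupes into the pockets, pressed the air coupler onto the tilted nipple, and handed the job in at about 25.7 s with the arm still gripping and pushing. No verdict was reported.

**Loupes:** one lies flat in each pocket. Both tops read about 36 mm high, against 38 mm expected; the cameras read about 1 mm low. Their centres are 50 mm apart and within about 1.5 mm of the pocket centres.

**Coupler:** the tool axis is within 0.1° of my assumed 25° nipple axis, and the tool was about 1 mm off my estimate of the nipple centre.
- **Depth:** the mouth is about 20 mm below the tip by arm pose and 20.6 mm by camera (22 mm without the bias correction). That puts the collar down about 8 mm. I aimed for 7 mm, but 8 mm is within the limits.
- **Force:** the push along the axis held steady at about 10–12 N, with side forces around 1 N.

**Less certain points:**
- I did not see the snap as a clear dip in force. I take it as done because the depth is past the snap range and the bell rim sits just above the boss in the picture.
- My first estimate of the nipple was about 3 mm off. I corrected it by fitting the collar in the pictures, then moved about 1 mm more after feeling a 4 N side force.

I did not re-measure the dish, pot and penlight at the end; no move was planned to touch them.

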